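# Gauge the bore of a bamboo brush pot

### The job

Measure the inside of the leaning bamboo brush pot: take the T-shaped telescoping gauge from the fork rest, slide it straight into the pot's mouth until its flange sits on the rim, and only then press its top cap all the way down, so that the plungers come out against the wall, and let it up again, which locks them. Draw the gauge out and hang it back upright by its flange in the fork rest, still locked at the measured width, and let go. Do not push the water pot, the ink bottle or the paperweight out of place.

Things in the scene. Friction and masses are not known exactly. Their poses are not given: they have to be found in the camera images.
- pot: Thick-walled bamboo brush pot, a tube 120 mm long, 76 mm outside diameter, bore 54 mm diameter and 114 mm deep, strapped immovably by two dark bands to a wooden cradle and leaning 35 degrees from vertical. Origin: centre of its mouth (rim plane), about 150 mm above the table; z points out of the mouth along the bore, tipping toward the robot's side. Wall 11 mm, rim square, no bevel.
- cradle: Wooden cradle that carries the pot, fixed to the table; base board 200 x 110 x 16 mm. Origin: centre of its underside. The pot leans toward the cradle's -x; the mouth centre is 30 mm to -x of the origin and 150 mm up.
- rest: Dark wooden fork rest, fixed to the table. Two level prongs along its x, open to -x: tops 85 mm above the table, 12 mm thick, inner faces at y = +-31 mm (62 mm gap), from x = -55 to +55 mm; behind them a back post to x = 75 mm, 85 mm high. Origin: under the fork's middle, at table height. The gauge's place: its origin at x = 0, y = 0, 85 mm up.
- gauge: Loose telescoping gauge, about 0.33 kg, 108 mm long over all; at the start it hangs upright in the fork rest by its flange, plungers locked in. Origin: centre of the underside of its round steel flange (72 mm diameter, 5 mm thick); z points up the handle, the plungers lie along y.
- cap_top (a point): Centre of the top face of the gauge's steel lock cap (22 mm diameter), 66 mm above the gauge's origin along its z when up.
- cap (a joint): Lock cap: 0 = up (plungers locked where they are), grows to 0.010 m pressed fully down along the handle. A spring returns it. It starts to yield at about 3 N and takes about 15 N fully down. From 1 mm on, pressing drives the plungers out, 1 mm per mm, until they meet a wall: in the pot press it at least 8.5 mm, best fully down, for about half a second; with no wall that lets them fully out.
- water_pot: Open white ceramic water cup, 80 mm diameter, 85 mm high; a bystander standing between the task's things. Origin: centre of its underside.
- ink_bottle: Black ink bottle, 60 mm diameter, 130 mm high; a bystander. Origin: centre of its underside.
- paperweight: Dark steel paperweight with a knob, 60 mm diameter, 40 mm high; a bystander. Origin: centre of its underside.
- gauge_handle (a point): Middle of the gauge's black square handle, the place to grip: 28 x 28 mm, flats square to the gauge's x and y, from 5 to 43 mm above its origin (this point: 24 mm); the cap stands above it. Gripping the two faces that look along x disturbs the plungers least.
- gauge_cross (a point): Middle of the gauge's cross tube, 34 mm below its origin: 16 mm thick, 34 mm long along the gauge's y, a round-ended plunger at each end, lowest point 42 mm below the origin. Between it and the flange are a thin stem and a tapered guide, 50.6 mm in diameter just under the flange, 36 mm at its foot 16 mm below.
- tip_a (a point): Outer tip of the plunger on the gauge's +y side. The two plungers move separately, each from 22 mm (in, as at the start) to 31 mm (fully out) from the gauge's axis. Pressing the cap drives each out by a spring until it meets a wall (1 to 2 N there); tip to tip is then 54 mm in the pot's bore. With the cap up they stay put by friction (1 N each): do not let the wall push them in.
- tip_b (a point): Outer tip of the plunger on the gauge's -y side, as tip_a. Tip to tip the gauge measures 44 mm with both in and 62 mm with both fully out.
There are look-alikes about, which are no part of the job. What is shaped like the gauge but red is not meant.

How it is judged (in metres and radians):
On the way, in this order (a step that is already met when the one before it is completed fails the run):
1. the gauge sits in the pot, flange on the rim (within 4 mm), in line with the bore, plungers still in (z of gauge in the frame of pot between -0.004 and 0.004 m and distance between gauge and pot below 0.008 m and angle between the z axis of gauge and the z axis of pot, either way round below 0.1 rad and distance between tip_a and tip_b below 0.047 m), for 0.1 s.
2. still seated, the plungers have sprung out to the wall and the cap is up again (locked) (z of gauge in the frame of pot below 0.005 m and distance between gauge and pot below 0.008 m and angle between the z axis of gauge and the z axis of pot, either way round below 0.1 rad and distance between tip_a and tip_b between 0.052 and 0.056 m and value of joint cap below 0.001 m), for 0.2 s.
3. the gauge is drawn out of the pot, still locked at the bore's width (distance between gauge and pot above 0.06 m and distance between tip_a and tip_b between 0.052 and 0.056 m), for 0.1 s.
At the end, for the whole second after the job is handed in: The gauge hangs upright (within 0.1 rad) and at rest in the fork, its flange on both prongs (height within 4 mm, 9 mm sideways, -40 to +35 mm along the prongs), cap up, plungers still at the bore's width: 52 to 56 mm over the tips (the bore is 54 mm) (x of gauge in the frame of rest between -0.04 and 0.035 m and y of gauge in the frame of rest between -0.009 and 0.009 m and z of gauge in the frame of rest between 0.081 and 0.089 m and angle between gauge's own z axis and vertical below 0.1 rad and distance between tip_a and tip_b between 0.052 and 0.056 m and value of joint cap below 0.001 m and linear speed of gauge below 0.02 m/s); the robot touches nothing.
It fails at once if the water pot, ink bottle or paperweight is moved more than 25 mm (distance of any of water_pot, ink_bottle, paperweight from where it was at the start of the episode above 0.025 m).
It also fails if it takes over 66 s, if anything falls off the work surface, if the arm or the gripper's body presses on something with over 40 N, if the wrist force passes 120 N, or if a joint passes its speed limit or range.

### The arm

A 6-joint arm with a two-finger parallel gripper is mounted at the origin on the work surface. World frame = base frame: x ahead of the robot, y to its left, z up, the work surface at z = 0. Lengths are in mm, angles in rad, forces in N, time in s.
With the tool pointing down it reaches from about 350 to 925 mm from the base axis. Payload 6.4 kg.
Tool frame: the origin (TCP) lies midway between the tips of the shut fingers; the grasp point (between the pads) lies 19 mm behind it; x points along the fingers, z is the direction in which the jaws open and shut, and the axes are right-handed (so a half turn about x gives the same grasp; the last joint's range is limited). The gripper opens to 85 mm and grips with 20 to 120 N. Pads are 22 mm wide; open, the fingers measure 114 mm over their backs; the gripper's body (76 mm by 85 mm) begins 54 mm behind the grasp point. The pads swing forward as they close: fully open they stand 13 mm farther back than shut.
Start: joints at [1.083, 0.245, 1.558, -0, 1.339, -0.174], TCP at [200.636, 618.271, 231.29] pointing down, gripper open.
Joint ranges: [-3.13, 3.13], [-1.02, 2.26], [0.13, 2.54], [-0.95, 4.09], [0.21, 2.88], [-2.74, 2.74]. Speed limits (rad/s): [2.57, 2.57, 3.14, 3.14, 3.14, 3.14].

### API

Orientations are given as a rotation vector (axis times angle).
In Python, from cell import state, get_image, get_calibration, job_done gives the robot as it stands.
- The arm moves only by the tool jog_arm, never from a script. Its argument "rows" is a list of rows, each a list of 3 entries, a list of its own where there are three numbers: the shift along the tool's x, y, z in mm, then the turn about the tool's x in degrees, then the closure in counts, from 0 (fully open) to 255 (shut). In form: [[[tx, ty, tz], roll, gripper], ...]. A call has exactly 8 rows; each row shifts and turns the commanded pose from where the row before left it, along the tool's axes as they then stand; what a row does not reach is not made up. A row lasts 1/12 s, in which the tool goes at most 41.7 mm and 7.16 degrees, less where a joint would pass 70% of its speed; a pose out of reach is approached as far as the arm can. A call is refused whole if a number of a shift passes 41.7 or a number of a turn 7.16, either way. A call with a gripper value outside its range is refused whole. The fingers move at their own pace and stop on an object; "force" is the grip in N (left out, the last holds). Time passes only in rows, so rows that do not move let the fingers close, or fill a call up. It gives the time, the measured TCP pose, the force and the opening at its end, in the units of the state.
- state(): the state, without advancing time (a new reading comes with each control period).
- get_image(name): name is "scene" or "top" or "wrist"; returns (picture, depth): 400x640x3 uint8, red, green, blue; 400x640 float32, mm along the optical axis (not along the pixel's ray), 0 where there is no reading.
- get_calibration(name): a dict with "fx", "fy", "cx", "cy" (pixels), "view" (4x4, takes a point from world to camera coordinates). Camera axes: x right, y up, looking along -z (the intrinsics and any distortion apply to the point x, -y, -z); pixel columns grow to the right and rows downward; lengths in mm; the calibration is good to about 2 mm. A picture is of the moment at which its call begins: read the wrist's pose just before it. get_calibration takes no time and is no camera call; for the wrist camera it gives the pose at the moment of the call.
- job_done(): hands the job in, once; it reports no verdict.
The state is a dict: "t": time; "joint_positions": joint angles; "qvel": joint speeds; "joint_torque": joint torques, N m; "tool_pos": TCP position; "eef_rot": TCP orientation; "force": force on the tool from outside, world axes, zero at the start; "moment": the same for the moment, N m; "grip_width": opening from 0.0 (shut) to 1.0 (fully open).
Only numpy, scipy, OpenCV 4.12 (cv2) and the standard library are available. Lean on these libraries where they do the work, as an engineer would, in place of code of your own. Each camera call takes 0.05 s, during which the arm holds its last target.

## Working session

There is one attempt and no reset: what is moved stays moved. The work goes in short steps, Python scripts to look and compute and a tool call to move; the robot and the scene stay as the last step left them, time stands still between calls to the robot, and variables do not carry over. Pictures are saved under pics/ and viewed, and the job is handed in when it is done.

Besides the shell and the picture viewer there is one more tool, called after "Call:" by a JSON object that holds its "method" and its "body". jog_arm: Moves the arm, as the interface text tells. Its arguments: {"type":"object","properties":{"rows":{"type":"array"},"force":{"type":"number"}},"required":["rows"]}

```bash
mkdir -p pics; ls; python3 - <<'E'
from cell import *
import cv2,numpy as np
print(state())
for n in ("scene","top","wrist"):
    im,d=get_image(n); c=get_calibration(n)
    np.savez(f"pics/{n}0.npz",im=im,d=d,**{k:c[k] for k in c})
    cv2.imwrite(f"pics/{n}0.png",im[:,:,::-1]); print(n,c)
E
```

```text
pics
{'t': 0.0, 'joint_positions': array([ 1.08292481e+00,  2.45807776e-01,  1.55903123e+00,  8.80135514e-06,
        1.33866828e+00, -1.74093548e-01]), 'qvel': array([ 7.95145373e-04, -1.72640076e-03,  7.39192515e-04,  6.29422052e-04,
        8.51747496e-05, -2.39172322e-04]), 'joint_torque': array([-9.43829473e-04, -4.29519367e+01, -3.26129293e+01, -2.36065089e-04,
        5.47985168e-03,  8.83444102e-06]), 'tool_pos': array([200.34880102, 617.76806476, 230.1750814 ]), 'eef_rot': array([-0.9759534 ,  1.34322882,  0.97457211]), 'force': array([-0.4647109 , -0.19980233,  1.23435353]), 'moment': array([-0.00773016, -0.06465139,  0.02398253]), 'grip_width': 1.0013227085833152}
scene {'fx': 379.5267863154461, 'fy': 379.5267863154461, 'cx': 318.4810483689025, 'cy': 201.5253270316648, 'view': array([[-7.25020579e-01,  6.88506347e-01,  1.74404785e-02,
         4.28176585e+02],
       [-4.47810818e-01, -4.90496916e-01,  7.47581599e-01,
         1.37870889e+02],
       [ 5.23269177e-01,  5.34202009e-01,  6.63940948e-01,
        -1.10481310e+03],
       [ 0.00000000e+00,  0.00000000e+00,  0.0
[... 255 characters left out ...]
793e-01,  2.02273597e-02,  1.87067491e-01,
        -5.63414475e+02],
       [-1.86810550e-01, -1.39394122e-02,  9.82297058e-01,
        -8.26723857e+02],
       [ 0.00000000e+00,  0.00000000e+00,  0.00000000e+00,
         1.00000000e+00]])}
wrist {'fx': 313.66380045982265, 'fy': 313.66380045982265, 'cx': 319.5582920102087, 'cy': 201.08494347252181, 'view': array([[ 3.08379122e-01,  9.51262363e-01, -1.49456457e-03,
        -6.49485975e+02],
       [-9.17722668e-01,  2.97092003e-01, -2.63669197e-01,
         3.41248311e+01],
       [-2.50374561e-01,  8.26816715e-02,  9.64612005e-01,
        -3.78205038e+02],
       [ 0.00000000e+00,  0.00000000e+00,  0.00000000e+00,
         1.00000000e+00]])}
```

View pics/scene0.png

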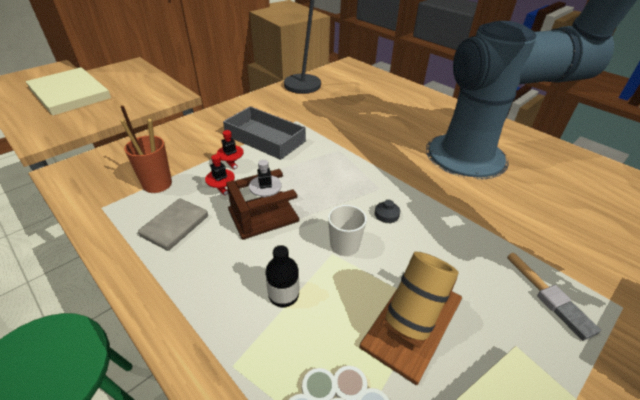

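View pics/top0.png

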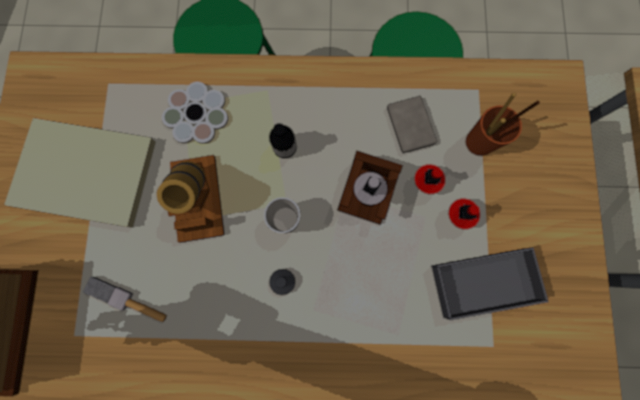

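View pics/wrist0.png

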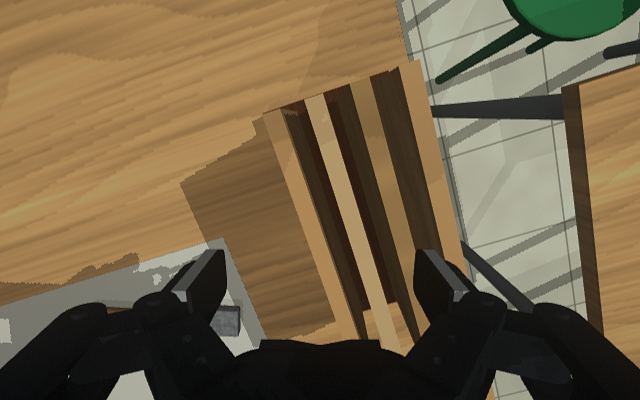

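The gauge I want has the steel flange and black handle: scene (264,178), top (371,187). The look-alikes are red, at scene (230,145) and (219,172), top (430,179) and (464,213). Next I'll take a close crop and measure.

```bash
cat > h.py <<'E'
import numpy as np,cv2
def load(n):
    z=np.load(f"pics/{n}.npz"); return z['im'],z['d'],z
def cloud(d,c):
    v,u=np.mgrid[0:d.shape[0],0:d.shape[1]]
    X=np.stack([(u-c['cx'])/c['fx']*d,-(v-c['cy'])/c['fy']*d,-d],-1)
    V=np.asarray(c['view']); P=(X-V[:3,3])@V[:3,:3]
    P[d<=0]=np.nan
    return P
def proj(p,c):
    V=np.asarray(c['view']); q=V[:3,:3]@np.asarray(p,float)+V[:3,3]
    return c['cx']+c['fx']*q[0]/-q[2], c['cy']-c['fy']*q[1]/-q[2]
E
python3 - <<'E'
from h import *
a,_,_=load('scene0');b,_,_=load('top0')
A=cv2.resize(a[130:250,190:340],None,fx=5,fy=5,interpolation=cv2.INTER_CUBIC)[:,:,::-1]
cv2.imwrite('pics/c1.png',A)
B=cv2.resize(b[130:250,290:490],None,fx=4,fy=4,interpolation=cv2.INTER_CUBIC)[:,:,::-1]
cv2.imwrite('pics/c2.png',B)
B=cv2.resize(b[130:260,130:320],None,fx=4,fy=4,interpolation=cv2.INTER_CUBIC)[:,:,::-1]
cv2.imwrite('pics/c3.png',B)
for n,pts in (('scene0',[(264,165),(264,187),(347,212),(280,250),(388,212),(435,262),(250,200),(290,195),(420,330)]),('top0',[(373,181),(361,193),(283,212),(282,135),(282,280),(180,190),(210,190),(395,160),(210,232),(350,210)])):
    im,d,c=load(n);P=cloud(d,c)
    for u,v in pts: print(n,u,v,P[v,u].round(1))
E
```

```text
scene0 264 165 [ 581.2 -180.2  148.3]
scene0 264 187 [ 586.9 -179.8   91.8]
scene0 347 212 [490.8 -18.1  67.7]
scene0 280 250 [695.5  11.7 129. ]
scene0 388 212 [383.4  15.6  23. ]
scene0 435 262 [520.6 207.2 127.6]
scene0 250 200 [ 588.  -243.9   12.7]
scene0 290 195 [ 556.5 -128.1   83.9]
scene0 420 330 [615.7 254.2  83.4]
top0 373 181 [ 580.6 -187.6  150.5]
top0 361 193 [ 567.  -168.7   91.6]
top0 283 212 [534.2   9.7   4.7]
top0 282 135 [684.1   5.1 126.6]
top0 282 280 [376.    1.6  41.7]
top0 180 190 [570.8 238.7  65.5]
top0 210 190 [581.8 185.3  17.5]
top0 395 160 [ 670.3 -260.9   -0.9]
top0 210 232 [481.6 178.3  15.2]
top0 350 210 [ 541.1 -150.1   13.4]
```

View pics/c1.png

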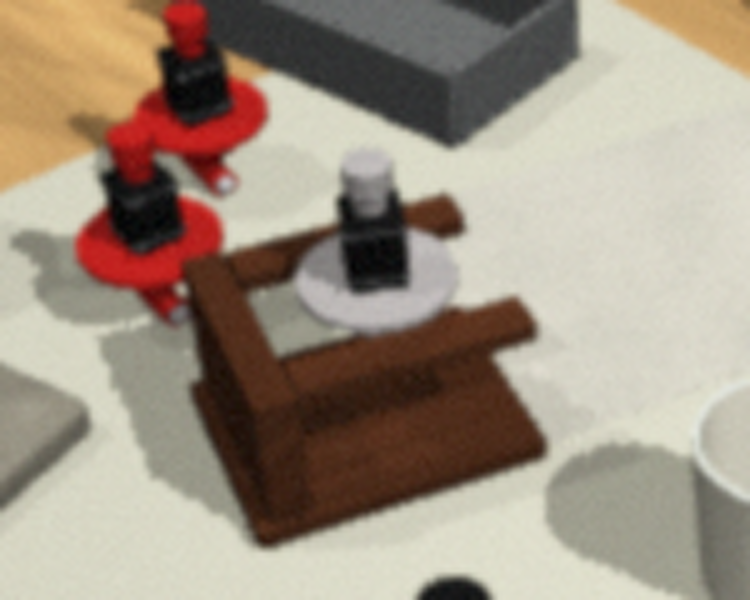

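View pics/c2.png

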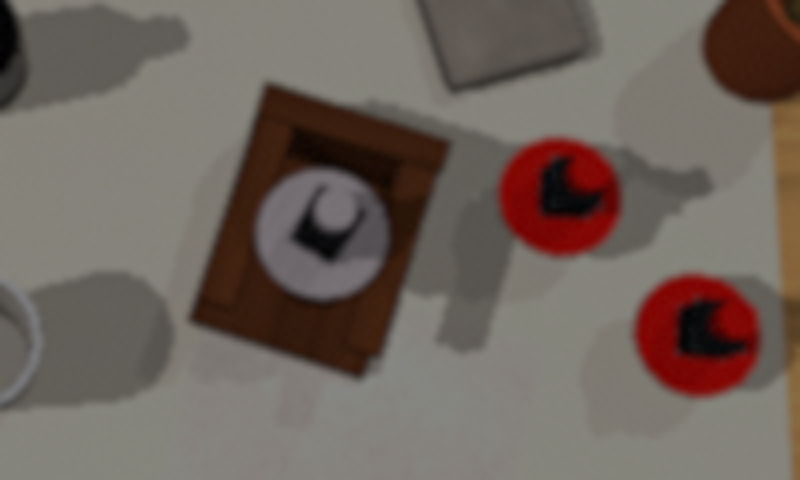

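View pics/c3.png

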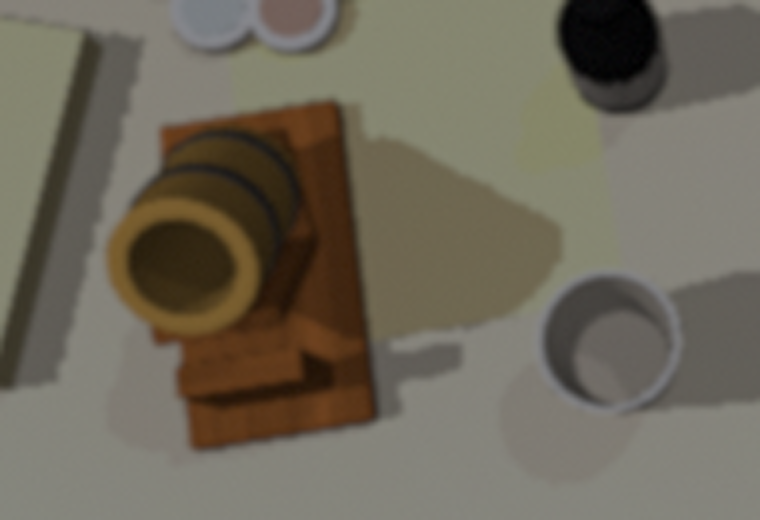

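```bash
cat > fit.py <<'E'
from h import *
from scipy.optimize import least_squares
rng=np.random.default_rng(0)
for n in ('top0','scene0'):
    im,d,c=load(n);P=cloud(d,c).reshape(-1,3)
    # cradle base top z 16
    m=(P[:,0]>430)&(P[:,0]<720)&(P[:,1]>120)&(P[:,1]<300)
    Q=P[m&(P[:,2]>95)&(P[:,2]<185)]
    best=(0,)
    for i in range(3000):
        s=Q[rng.choice(len(Q),3,False)];nn=np.cross(s[1]-s[0],s[2]-s[0]);l=np.linalg.norm(nn)
        if l<100: continue
        nn/=l; nn*=np.sign(nn[2])
        if abs(np.degrees(np.arccos(nn[2]))-35)>5: continue
        k=(abs((Q-s[0])@nn)<1.5).sum()
        if k>best[0]: best=(k,nn,s[0])
    k,nn,p0=best
    R=Q[abs((Q-p0)@nn)<2.5]
    cen=R.mean(0);nn=np.linalg.svd(R-cen)[2][2];nn*=np.sign(nn[2])
    e1=np.cross([0,0,1],nn);e1/=np.linalg.norm(e1);e2=np.cross(nn,e1)
    uv=np.c_[(R-cen)@e1,(R-cen)@e2]
    def f(x):
        r=np.hypot(*(uv-x).T); return np.maximum(r-38,0)+np.maximum(27-r,0)
    x=least_squares(f,[0,0],loss='soft_l1').x
    C=cen+x[0]*e1+x[1]*e2
    print(n,len(R),'rim centre',C.round(1),'n',nn.round(3),'tilt',np.degrees(np.arccos(nn[2])).round(1),'yaw of lean',np.degrees(np.arctan2(nn[1],nn[0])).round(1), 'cost',f(x).mean())
    B=P[(abs(P[:,2]-16)<4)&m][:,:2].astype(np.float32)
    r=cv2.minAreaRect(B);print(' base',r)
    m=(P[:,0]>480)&(P[:,0]<700)&(P[:,1]>-280)&(P[:,1]<-90)
    hue=cv2.cvtColor(im,cv2.COLOR_RGB2HSV).reshape(-1,3)
    pr=P[m&(abs(P[:,2]-85)<4)&(hue[:,1]>90)]
    r=cv2.minAreaRect(pr[:,:2].astype(np.float32));print(' prongs',len(pr),pr[:,2].mean().round(1),r)
    fl=P[m&(abs(P[:,2]-90.5)<4)&(hue[:,1]<60)&(im.reshape(-1,3).max(1)>60)]
    print(' flange',len(fl),fl.mean(0).round(1),cv2.minEnclosingCircle(fl[:,:2].astype(np.float32)))
    cp=P[m&(P[:,2]>146)&(P[:,2]<158)];print(' cap',len(cp),cp.mean(0).round(1))
    hd=P[m&(P[:,2]>125)&(P[:,2]<132)];print(' handle top',len(hd),cv2.minAreaRect(hd[:,:2].astype(np.float32)) if len(hd)>3 else '')
    for nm,x0,x1,y0,y1,z0 in (('water',470,600,-60,60,70),('ink',620,760,-60,60,20),('pw',320,430,-50,60,20)):
        b=P[(P[:,0]>x0)&(P[:,0]<x1)&(P[:,1]>y0)&(P[:,1]<y1)&(P[:,2]>z0)]
        print(' ',nm,len(b),b.min(0).round(0),b.max(0).round(0))
E
python3 fit.py; python3 - <<'E'
from scipy.spatial.transform import Rotation as R
print(R.from_rotvec([-0.9759534 ,  1.34322882,  0.97457211]).as_matrix().round(3))
E
```

```text
top0 486 rim centre [539.9 213.5 151. ] n [-0.561 -0.109  0.82 ] tilt 34.9 yaw of lean -169.0 cost 0.006610266636986802
 base ((595.7216796875, 223.7833251953125), (265.92919921875, 111.45633697509766), 10.414180755615234)
 prongs 1176 85.7 ((588.45849609375, -190.45742797851562), (105.03538513183594, 128.49298095703125), 72.51240539550781)
 flange 603 [ 576.2 -188.8   90.6] ((589.8511352539062, -204.0032958984375), 70.14656829833984)
 cap 93 [ 578.1 -189.2  151.6]
 handle top 82 ((577.766357421875, -188.96458435058594), (27.927982330322266, 26.907154083251953), 60.00476837158203)
  water 285 [478. -37.  70.] [556.  42.  90.]
  ink 721 [666. -18.  20.] [724.  41. 134.]
  pw 462 [344. -24.  20.] [400.  31.  46.]
scene0 506 rim centre [584.9 222.7 127.9] n [0.628 0.099 0.772] tilt 39.5 yaw of lean 9.0 cost 2.4657323577488746
 base ((593.7964477539062, 224.84996032714844), (260.39764404296875, 110.12738037109375), 10.56319522857666)
 prongs 797 83.6 ((589.7171020507812, -190.28057861328125), (110.17986297607422, 127.6080322265625), 72.88235473632812)
 flange 372 [ 583.  -182.1   88.8] ((579.1892700195312, -188.66677856445312), 36.868896484375)
 cap 58 [ 579.4 -187.   149.4]
 handle top 74 ((579.6529541015625, -186.68589782714844), (25.021564483642578, 26.7218074798584), 57.10346221923828)
  water 482 [476. -35.  70.] [557.  44.  86.]
  ink 1479 [670. -12.  20.] [727.  44. 131.]
  pw 244 [350. -22.  20.] [398.  31.  42.]
[[-0.001 -0.951  0.309]
 [-0.002  0.309  0.951]
 [-1.     0.    -0.002]]
```

```bash
cat > plan.py <<'E'
import sys,numpy as np
from cell import state
from scipy.spatial.transform import Rotation as R
def st():
    s=state(); M=R.from_rotvec(s['eef_rot']).as_matrix()
    psi=np.degrees(np.arctan2(M[1,2],M[0,2]))
    return s,M,psi
def to(p):
    s,M,psi=st(); d=M.T@(np.array(p)-s['tool_pos']); return d
E
python3 - <<'E'
from h import *
_,_,z=load('wrist0');V=z['view'];print(-V[:3,:3].T@V[:3,3])
from scipy.optimize import least_squares
# refit rim in scene cam
im,d,c=load('scene0');P=cloud(d,c).reshape(-1,3)
n0=np.array([-.561,-.109,.82]);C0=np.array([540,213.5,151])
for name in ('top0','scene0'):
    im,d,c=load(name);P=cloud(d,c).reshape(-1,3)
    q=P-C0;h=q@n0;r=np.linalg.norm(q-h[:,None]*n0,axis=1)
    Rr=P[(abs(h)<4)&(r<44)&(r>22)]
    cen=Rr.mean(0);nn=np.linalg.svd(Rr-cen)[2][2];nn*=np.sign(nn[2])
    k=abs((Rr-cen)@nn)<2;Rr=Rr[k];cen=Rr.mean(0);nn=np.linalg.svd(Rr-cen)[2][2];nn*=np.sign(nn[2])
    e1=np.cross([0,0,1],nn);e1/=np.linalg.norm(e1);e2=np.cross(nn,e1)
    uv=np.c_[(Rr-cen)@e1,(Rr-cen)@e2]
    f=lambda x:(lambda r:np.maximum(r-37,0)+np.maximum(28-r,0))(np.hypot(*(uv-x).T))
    x=least_squares(f,[0,0]).x;C=cen+x[0]*e1+x[1]*e2
    print(name,len(Rr),C.round(1),nn.round(3),np.degrees(np.arccos(nn[2])),np.degrees(np.arctan2(nn[1],nn[0])))
E
```

```text
[136.91212597 638.96397372 372.8480878 ]
top0 446 [539.8 213.4 151. ] [-0.561 -0.107  0.821] 34.801215644862566 -169.14968798859582
scene0 325 [540.  214.6 149.8] [-0.558 -0.108  0.823] 34.64117472431714 -169.07233520202905
```

Call:
{"method": "jog_arm", "body": {"rows": [[[0, -25, -27], 7, 0], [[0, -22, -29], 7, 0], [[0, -19, -31], 0, 0], [[0, -19, -31], 0, 0], [[0, -19, -31], 0, 0], [[0, -19, -31], 0, 0], [[0, -19, -31], 0, 0], [[0, -19, -31], 0, 0]]}}

```text
t: 0.82
tool_pos: [221.4, 329.5, 230.8]
eef_rot: [-0.79, 1.423, 0.79]
force: [0.4, -0.2, -0.0]
grip_width: 1.003
```

Call:
{"method": "jog_arm", "body": {"rows": [[[0, -36, -15.6], 0, 0], [[0, -36, -15.6], 0, 0], [[0, -36, -15.6], 0, 0], [[0, -36, -15.6], 0, 0], [[0, -36, -15.6], 0, 0], [[0, -36, -15.6], 0, 0], [[0, -36, -15.6], 0, 0], [[0, -36, -15.6], 0, 0]]}}

```text
t: 1.48
tool_pos: [400.8, 70.8, 231.3]
eef_rot: [-0.789, 1.422, 0.788]
force: [0.2, -0.1, -0.1]
grip_width: 1.002
```

Call:
{"method": "jog_arm", "body": {"rows": [[[0, -36, -15.6], 0, 0], [[0, -36, -15.6], 0, 0], [[0, -36, -15.6], 0, 0], [[0, -36, -15.6], 0, 0], [[0, -36, -15.6], 0, 0], [[0, -36, -15.6], 0, 0], [[0, -18, -15], 0, 0], [[0, 0, -15], 0, 0]]}}

```text
t: 2.15
tool_pos: [534.7, -158.9, 230.9]
eef_rot: [-0.788, 1.423, 0.787]
force: [-0.1, 0.7, 0.6]
grip_width: 0.998
```

```bash
cat > snap.py <<'E'
import sys,numpy as np,cv2
from cell import *
from plan import st
s,M,psi=st(); print('t',s['t'],'tcp',s['tool_pos'].round(1),'psi',psi.round(2),'xaxis',M[:,0].round(3),'F',s['force'].round(1),'g',round(s['grip_width'],3))
tag=sys.argv[1]
for n in sys.argv[2:]:
    c=get_calibration(n); im,d=get_image(n)
    np.savez(f"pics/{n}{tag}.npz",im=im,d=d,**c); cv2.imwrite(f"pics/{n}{tag}.png",im[:,:,::-1])
E
python3 snap.py 1 wrist
```

```text
t 2.15 tcp [ 534.7 -158.9  230.9] psi 57.92 xaxis [ 0. -0. -1.] F [-0.1  0.7  0.6] g 0.998
```

View pics/wrist1.png

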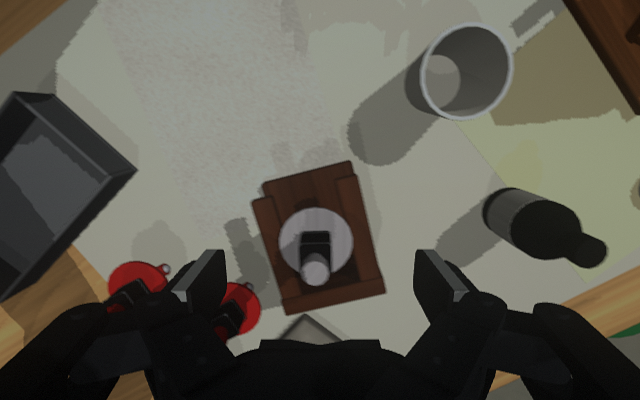

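```bash
python3 - <<'E'
from h import *
from plan import to
im,d,c=load('wrist1');P=cloud(d,c)
m=(abs(P[...,0]-580)<40)&(abs(P[...,1]+188)<40)
for lo,hi,nm in((148,154,'cap'),(126,130,'handle top'),(88,92,'flange')):
    k=m&(P[...,2]>lo)&(P[...,2]<hi); q=P[k]
    print(nm,len(q),q.mean(0).round(1),cv2.minEnclosingCircle(q[:,:2].astype(np.float32)),cv2.minAreaRect(q[:,:2].astype(np.float32)))
B=cv2.resize(im[190:300,240:400],None,fx=5,fy=5,interpolation=cv2.INTER_CUBIC)[:,:,::-1]
cv2.imwrite('pics/c4.png',cv2.convertScaleAbs(B,alpha=1.8,beta=20))
E
```

```text
cap 564 [ 578.  -188.8  150.8] ((578.4431762695312, -188.88204956054688), 11.013629913330078) ((578.6697387695312, -189.0414276123047), (21.133106231689453, 21.3032283782959), 79.14315032958984)
handle top 436 [ 573.5 -185.5  127.6] ((578.3233032226562, -188.94522094726562), 17.634159088134766) ((577.585693359375, -188.97149658203125), (27.382526397705078, 26.302265167236328), 58.21763610839844)
flange 2526 [ 572.3 -184.9   89.9] ((578.8270263671875, -189.32330322265625), 35.96438980102539) ((576.751220703125, -187.95187377929688), (70.48329162597656, 66.75997161865234), 57.86354064941406)
```

View pics/c4.png

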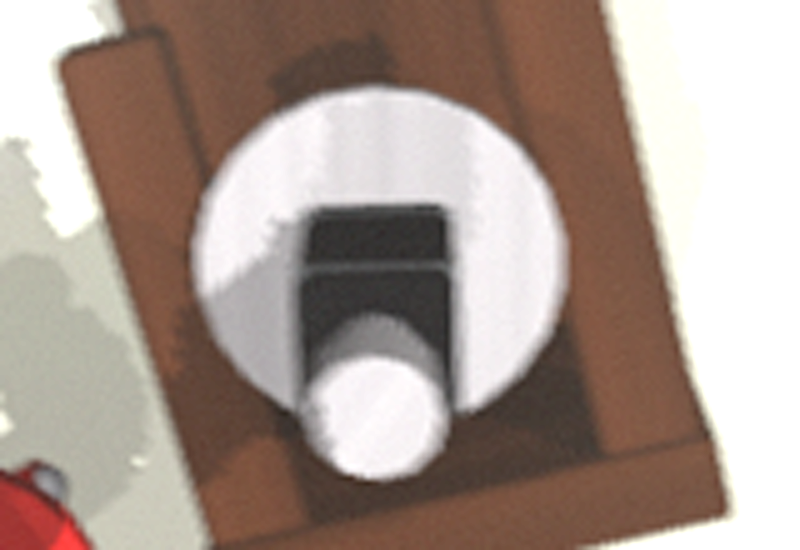

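Call:
{"method": "jog_arm", "body": {"rows": [[[0, -27, -1.2], 0, 0], [[0, -26, -1], 0, 0], [[28, 0, 0], 0, 0], [[30, 0, 0], 0, 0], [[30, 0, 0], 0, 0], [[28, 0, 0], 0, 0], [[20, 0, 0], 0, 0], [[0, 0, 0], 0, 0]], "force": 40}}

```text
t: 2.87
tool_pos: [573.4, -183.6, 89.7]
eef_rot: [-0.783, 1.428, 0.797]
force: [0.7, 0.3, -1.1]
grip_width: 1.004
```

```bash
python3 -c "
from plan import *
s,M,p=st();print(s['tool_pos'],p,to([578.5,-189,95]).round(1),s['force'])"
```

```text
[ 573.39688368 -183.63645904   89.69647978] 58.02658979630366 [-5.4 -7.1 -1.9] [ 0.73268608  0.31604494 -1.12835601]
```

Call:
{"method": "jog_arm", "body": {"rows": [[[0, 0, 0], 0, 0], [[0, 0, 0], 0, 0], [[0, 0, 0], 0, 0], [[0, 0, 0], 0, 0], [[0, 0, 0], 0, 0], [[0, 0, 0], 0, 0], [[0, 0, 0], 0, 0], [[0, 0, 0], 0, 0]]}}

```text
t: 3.53
tool_pos: [577.0, -186.0, 95.5]
eef_rot: [-0.789, 1.423, 0.789]
force: [-0.1, -0.8, 0.6]
grip_width: 1.002
```

```bash
python3 -c "
from plan import *
s,M,p=st();print(s['tool_pos'],p,to([578.5,-189,95]).round(1),s['force'])"
```

```text
[ 577.03480368 -186.00315235   95.49502224] 58.01816723152467 [ 0.5 -2.8 -1.8] [-0.06406032 -0.76831697  0.58133281]
```

Call:
{"method": "jog_arm", "body": {"rows": [[[0, -2.8, -1.8], 0, 0], [[0, 0, 0], 0, 120], [[0, 0, 0], 0, 255], [[0, 0, 0], 0, 255], [[0, 0, 0], 0, 255], [[0, 0, 0], 0, 255], [[0, 0, 0], 0, 255], [[0, 0, 0], 0, 255]], "force": 40}}

```text
t: 4.2
tool_pos: [578.5, -189.0, 95.4]
eef_rot: [-0.789, 1.423, 0.789]
force: [0.7, -0.4, 0.7]
grip_width: 0.318
```

```bash
python3 snap.py 2 wrist
```

```text
t 4.2 tcp [ 578.5 -189.    95.4] psi 58.02 xaxis [ 0. -0. -1.] F [ 0.7 -0.4  0.7] g 0.318
```

View pics/wrist2.png

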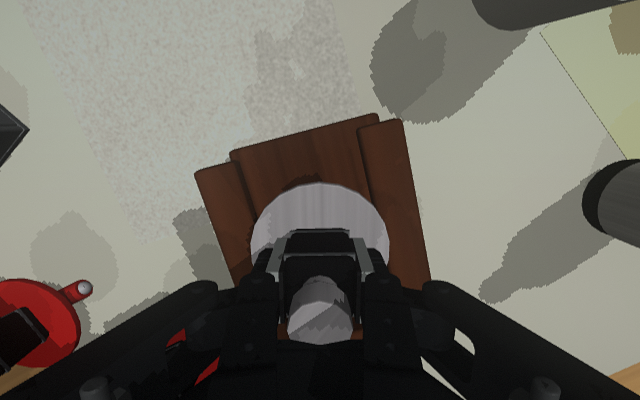

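Call:
{"method": "jog_arm", "body": {"rows": [[[-10, 0, 0], 0, 255], [[-15, 0, 0], 0, 255], [[-15, 0, 0], 0, 255], [[-15, 0, 0], 0, 255], [[0, 0, 0], 0, 255], [[0, 0, 0], 0, 255], [[0, 0, 0], 0, 255], [[0, 0, 0], 0, 255]]}}

```text
t: 4.92
tool_pos: [577.5, -188.4, 148.7]
eef_rot: [-0.787, 1.424, 0.791]
force: [-0.3, -0.8, -3.9]
grip_width: 0.323
```

```bash
python3 snap.py 3 scene; python3 - <<'E'
from h import *
a,_,_=load('scene3')
A=cv2.resize(a[110:230,190:340],None,fx=5,fy=5,interpolation=cv2.INTER_CUBIC)[:,:,::-1]
cv2.imwrite('pics/c5.png',cv2.convertScaleAbs(A,alpha=1.6,beta=15))
E
```

```text
t 4.9167 tcp [ 577.5 -188.4  148.7] psi 58.02 xaxis [-0.002  0.001 -1.   ] F [-0.3 -0.8 -3.9] g 0.323
```

View pics/c5.png

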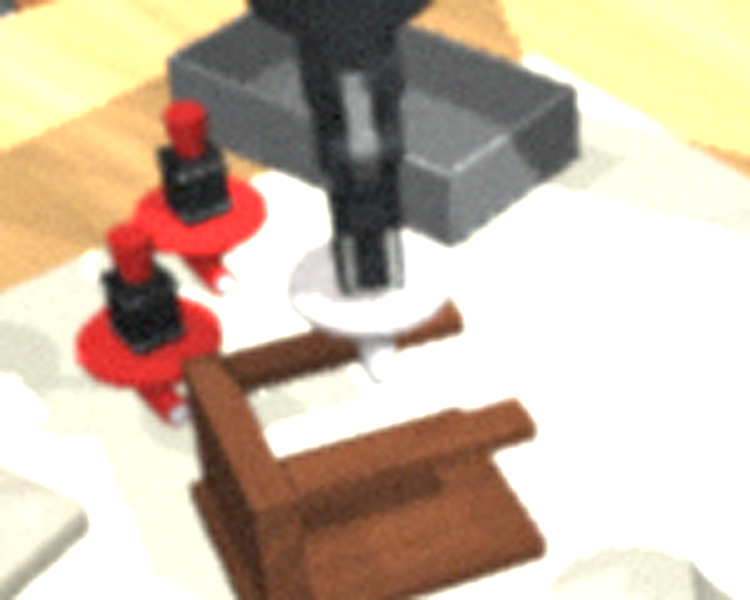

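Call:
{"method": "jog_arm", "body": {"rows": [[[0, 0, 0], -7, 255], [[0, 0, 0], -7, 255], [[10, 0, 0], -0.7, 255], [[10, -10, 0], 0, 255], [[3, -14, 0], 0, 255], [[0, -10, 0], 0, 255], [[0, -6, 0], 0, 255], [[0, 0, 0], 0, 255]], "force": 30}}

```text
t: 5.63
tool_pos: [617.0, -201.0, 126.2]
eef_rot: [-0.982, 1.338, 0.984]
force: [-0.0, 0.1, -3.5]
grip_width: 0.321
```

Call:
{"method": "jog_arm", "body": {"rows": [[[0, 0, 0], 0, 255], [[0, -7.5, 0], 0, 255], [[0.3, -5.8, 0], 0, 255], [[0.7, -5.7, 0], 0, 255], [[1.3, -5.6, 0], 0, 255], [[1.7, -5.5, 0], 0, 255], [[2.2, -5.3, 0], 0, 255], [[2.6, -5.1, 0], 0, 255]], "force": 25}}

```text
t: 6.3
tool_pos: [655.2, -212.7, 120.0]
eef_rot: [-0.983, 1.338, 0.986]
force: [-4.7, 1.8, 5.6]
grip_width: 0.323
```

Call:
{"method": "jog_arm", "body": {"rows": [[[3.1, -4.9, 0], 0, 255], [[2, -2.7, 0], 0, 255], [[0, 0, 0], 0, 255], [[0, 0, 0], 0, 255], [[0, 0, 0], 0, 255], [[0, 0, 0], 0, 255], [[0, 0, 0], 0, 255], [[0, 0, 0], 0, 255]]}}

```text
t: 6.97
tool_pos: [663.3, -215.3, 115.1]
eef_rot: [-0.985, 1.336, 0.982]
force: [-2.3, 2.2, 3.7]
grip_width: 0.324
```

```bash
python3 snap.py 4 scene; python3 - <<'E'
from h import *
a,_,_=load('scene4')
A=cv2.resize(a[110:230,180:330],None,fx=5,fy=5,interpolation=cv2.INTER_CUBIC)[:,:,::-1]
cv2.imwrite('pics/c6.png',cv2.convertScaleAbs(A,alpha=1.6,beta=15))
E
```

```text
t 6.9667 tcp [ 663.3 -215.3  115.1] psi 72.71 xaxis [ 0.002 -0.001 -1.   ] F [-2.3  2.2  3.7] g 0.324
```

View pics/c6.png

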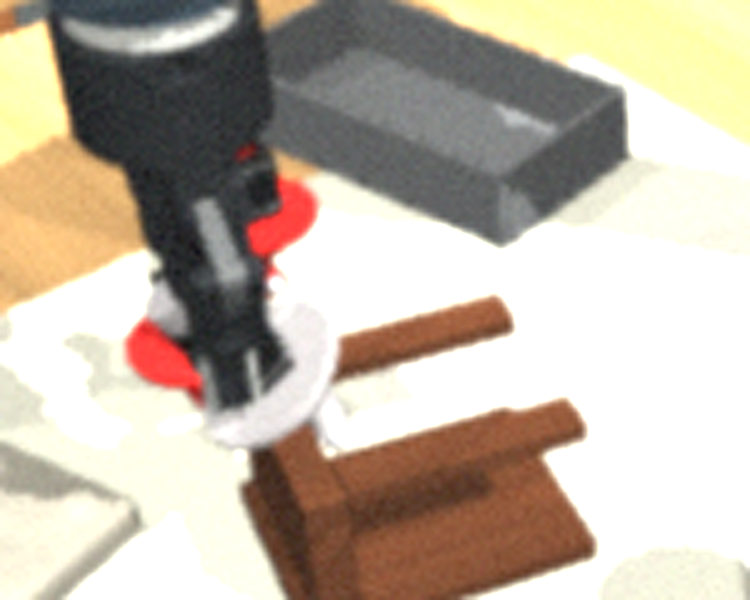

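Call:
{"method": "jog_arm", "body": {"rows": [[[-5, 2, 0], 0, 255], [[-20, 2, 0], 0, 255], [[-30, 0, 0], 0, 255], [[-35, 0, 0], 0, 255], [[-30, 10, 11], 0, 255], [[0, 20, 22], 0, 255], [[0, 26, 29], 0, 255], [[0, 26, 29], 0, 255]], "force": 60}}

```text
t: 7.68
tool_pos: [606.9, -102.2, 233.7]
eef_rot: [-0.984, 1.337, 0.982]
force: [0.2, 1.0, -3.1]
grip_width: 0.319
```

Call:
{"method": "jog_arm", "body": {"rows": [[[0, 26, 29], 0, 255], [[0, 26, 29], 0, 255], [[0, 26, 29], 0, 255], [[0, 26, 29], 0, 255], [[0, 26, 29], 0, 255], [[0, 26, 29], 0, 255], [[0, 26, 29], 0, 255], [[0, 26, 29], 0, 255]]}}

```text
t: 8.35
tool_pos: [476.5, 182.0, 233.2]
eef_rot: [-0.984, 1.336, 0.983]
force: [0.9, 0.7, -1.9]
grip_width: 0.32
```

Call:
{"method": "jog_arm", "body": {"rows": [[[0, 14, 15], 0, 255], [[0, 0, 0], 7, 255], [[0, 0, 0], 7, 255], [[0, 0, 0], 7, 255], [[0, 0, 0], 7, 255], [[0, 0, 0], 7, 255], [[0, 0, 0], 7, 255], [[0, 0, 0], 7, 255]]}}

```text
t: 9.02
tool_pos: [468.6, 199.0, 233.0]
eef_rot: [-0.32, 1.547, 0.32]
force: [0.1, -0.2, -3.5]
grip_width: 0.321
```

Call:
{"method": "jog_arm", "body": {"rows": [[[0, 0, 0], 7, 255], [[0, 0, 0], 7, 255], [[0, 0, 0], 7, 255], [[0, 0, 0], 7, 255], [[0, 0, 0], 7, 255], [[0, 0, 0], 7, 255], [[0, 0, 0], 7, 255], [[0, 0, 0], 7, 255]]}}

```text
t: 9.68
tool_pos: [468.6, 199.0, 233.0]
eef_rot: [0.446, 1.524, -0.446]
force: [0.5, 0.9, -2.6]
grip_width: 0.32
```

Call:
{"method": "jog_arm", "body": {"rows": [[[0, 0, 0], 7, 255], [[0, 0, 0], 7, 255], [[0, 0, 0], 7, 255], [[0, 0, 0], 7, 255], [[0, 0, 0], 7, 255], [[0, 0, 0], 7, 255], [[0, 0, 0], 4.8, 255], [[0, 0, 0], 0, 255]]}}

```text
t: 10.35
tool_pos: [468.6, 199.0, 233.0]
eef_rot: [1.069, 1.293, -1.069]
force: [-0.4, -0.5, -3.5]
grip_width: 0.317
```

```bash
python3 snap.py 5 scene top; python3 - <<'E'
from h import *
from plan import *
print('to pre',to([471,200.7,228.6]).round(1))
a,_,_=load('scene5')
A=cv2.resize(a[120:360,340:500],None,fx=2.5,fy=2.5,interpolation=cv2.INTER_CUBIC)[:,:,::-1]
b,_,_=load('top5')
B=cv2.resize(b[110:310,90:310],None,fx=2.5,fy=2.5,interpolation=cv2.INTER_CUBIC)[:,:,::-1]
cv2.imwrite('pics/c7.png',cv2.convertScaleAbs(A,alpha=1.4,beta=15));cv2.imwrite('pics/c8.png',cv2.convertScaleAbs(B,alpha=1.4,beta=15))
E
```

```text
t 10.35 tcp [468.6 199.  233. ] psi -79.16 xaxis [-0. -0. -1.] F [-0.4 -0.5 -3.5] g 0.317
to pre [ 4.5  2.6 -1.2]
```

View pics/c7.png

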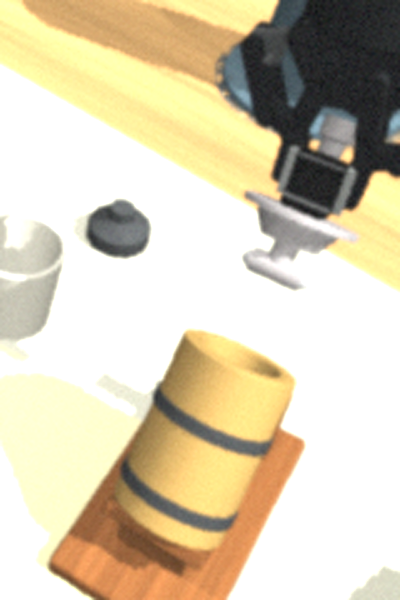

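View pics/c8.png

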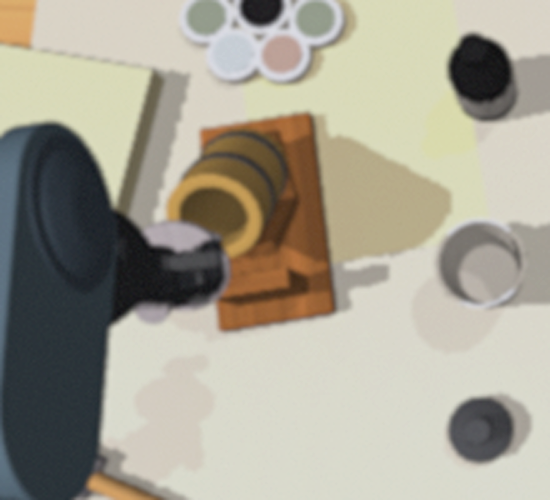

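```bash
cat > gfit.py <<'E'
from h import *
from scipy.optimize import least_squares
import sys
# profile of revolution (r,z) polyline + cross capsule; distance to outline
prof=np.array([[0,5],[36,5],[36,0],[25.3,0],[18,-16],[4,-16],[4,-26]],float)
def dpoly(q):
    best=np.full(len(q),1e9)
    for a,b in zip(prof[:-1],prof[1:]):
        ab=b-a;t=np.clip(((q-a)@ab)/(ab@ab),0,1);best=np.minimum(best,np.linalg.norm(q-a-t[:,None]*ab,axis=1))
    return best
def axes(tilt,yaw):
    t,y=np.radians(tilt),np.radians(yaw)
    n=np.array([np.sin(t)*np.cos(y),np.sin(t)*np.sin(y),np.cos(t)])
    e=np.array([-np.sin(y),np.cos(y),0]) # horizontal, plunger axis
    return n,e
def fit(P,O0,tilt0,yaw,sat=None):
    n,e=axes(tilt0,yaw)
    q=P-O0;h=q@n;r=np.linalg.norm(q-h[:,None]*n,axis=1)
    m=(r<40)&(h<9)&(h>-46)&~((r<24)&(h>2));P=P[m]
    def res(x):
        n,e=axes(x[3],yaw);q=P-x[:3];h=q@n;r=np.linalg.norm(q-h[:,None]*n,axis=1)
        d1=dpoly(np.c_[r,h])
        s=np.clip(q@e,-17,17);c=q+34*n-s[:,None]*e;d2=abs(np.linalg.norm(c,axis=1)-8)
        return np.minimum(np.minimum(d1,d2),6)
    s=least_squares(res,[*O0,tilt0],loss='soft_l1',f_scale=1.0,x_scale=[1,1,1,1])
    r=res(s.x);return s.x,len(P),np.median(r)
E
python3 - <<'E'
from gfit import *
im,d,c=load('scene5');P=cloud(d,c).reshape(-1,3);P=P[~np.isnan(P[:,0])]
T=np.array([468.6,199,233.]);n,e=axes(35,-169.1)
O0=T+[0,0,22]-32.4*n
print(O0)
for t0 in(30,35,40): 
    x,k,md=fit(P,O0,t0,-169.1);print(x.round(2),k,md.round(2))
im,d,c=load('top5');P=cloud(d,c).reshape(-1,3);P=P[~np.isnan(P[:,0])]
x,k,md=fit(P,O0,35,-169.1);print('top',x.round(2),k,md)
E
```

```text
[486.84859948 202.51412637 228.45947377]
[488.93 203.23 229.81  34.16] 826 0.67
[488.93 203.23 229.81  34.16] 826 0.67
[488.93 203.23 229.81  34.16] 826 0.67
top [489.51 203.74 231.33  35.25] 297 0.6332821023049924
```

Call:
{"method": "jog_arm", "body": {"rows": [[[2.1, -2.9, -0.6], 0, 255], [[8, 5.6, 0], 0, 255], [[8, 5.6, 0], 0, 255], [[8, 5.6, 0], 0, 255], [[8, 5.6, 0], 0, 255], [[7.3, 5.1, 0], 0, 255], [[0, 0, 0], 0, 255], [[0, 0, 0], 0, 255]]}}

```text
t: 11.12
tool_pos: [492.8, 204.3, 191.0]
eef_rot: [1.067, 1.295, -1.069]
force: [-0.2, 0.3, -2.4]
grip_width: 0.322
```

```bash
python3 snap.py 6 scene top; cat > rel.py <<'E'
from gfit import *
import sys
tag=sys.argv[1];O0=np.array(eval(sys.argv[2]))
n,e=axes(35,-169.1);m=np.cross(e,n)
for cam,C in(('scene',[540.,214.6,149.8]),('top',[539.8,213.4,151.])):
    im,d,c=load(cam+tag);P=cloud(d,c).reshape(-1,3);P=P[~np.isnan(P[:,0])]
    # drop pot points
    q=P-np.array(C);h=q@n;r=np.linalg.norm(q-h[:,None]*n,axis=1);P=P[~((h<2.5)&(r<60))]
    x,k,md=fit(P,O0,35,-169.1);D=x[:3]-np.array(C)
    print(cam,x.round(1),k,md.round(2),'h %.1f e %.1f m %.1f'%(D@n,D@e,D@m))
a,_,_=load('scene'+tag)
A=cv2.resize(a[150:350,360:500],None,fx=3,fy=3,interpolation=cv2.INTER_CUBIC)[:,:,::-1]
cv2.imwrite(f'pics/cs{tag}.png',cv2.convertScaleAbs(A,alpha=1.4,beta=15))
E
python3 rel.py 6 "[513.5,209,188.5]"
```

```text
t 11.1167 tcp [492.8 204.3 191. ] psi -79.08 xaxis [-0.002 -0.    -1.   ] F [-0.2  0.3 -2.4] g 0.322
scene [512.9 208.7 187.8  34.6] 780 0.63 h 47.1 e 0.7 m 0.9
top [513.8 208.9 189.9  35.6] 212 0.8 h 47.0 e -0.5 m -0.7
```

View pics/cs6.png

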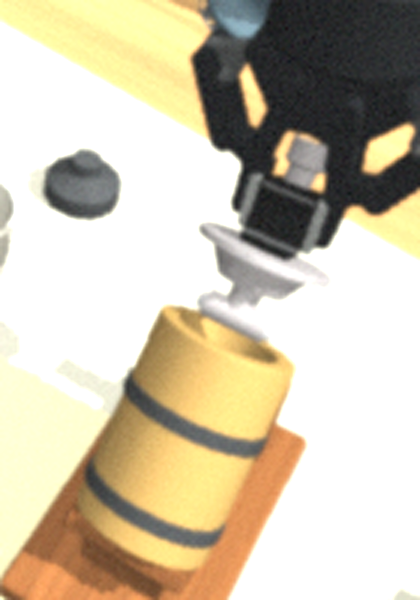

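Call:
{"method": "jog_arm", "body": {"rows": [[[4.9, 3.4, 0], 0, 255], [[4.9, 3.4, 0], 0, 255], [[4.9, 3.4, 0], 0, 255], [[4.9, 3.4, 0], 0, 255], [[4.9, 3.4, 0], 0, 255], [[0, 0, 0], 0, 255], [[0, 0, 0], 0, 255], [[0, 0, 0], 0, 255]], "force": 30}}

```text
t: 11.88
tool_pos: [509.6, 207.6, 167.5]
eef_rot: [1.068, 1.293, -1.068]
force: [-0.0, 0.5, -2.8]
grip_width: 0.317
```

Call:
{"method": "jog_arm", "body": {"rows": [[[2.5, 1.7, 0], 0, 255], [[2.5, 1.7, 0], 0, 255], [[2.5, 1.7, 0], 0, 255], [[2.5, 1.7, 0], 0, 255], [[2.5, 1.7, 0], 0, 255], [[0.8, 0.6, 0], 0, 255], [[0, 0, 0], 0, 255], [[0, 0, 0], 0, 255]], "force": 20}}

```text
t: 12.55
tool_pos: [518.5, 209.3, 154.1]
eef_rot: [1.068, 1.293, -1.068]
force: [-0.3, 0.2, -2.5]
grip_width: 0.324
```

```bash
python3 snap.py 7 scene top; 
python3 rel.py 7 "[538.5,213.5,152.5]"
```

```text
t 12.55 tcp [518.5 209.3 154.1] psi -79.08 xaxis [-0. -0. -1.] F [-0.3  0.2 -2.5] g 0.324
scene [538.3 213.5 150.5  35.5] 271 0.26 h 1.7 e 0.7 m 1.1
top [539.5 213.5 152.5  35.8] 163 0.62 h 1.4 e -0.1 m -0.6
```

View pics/cs7.png

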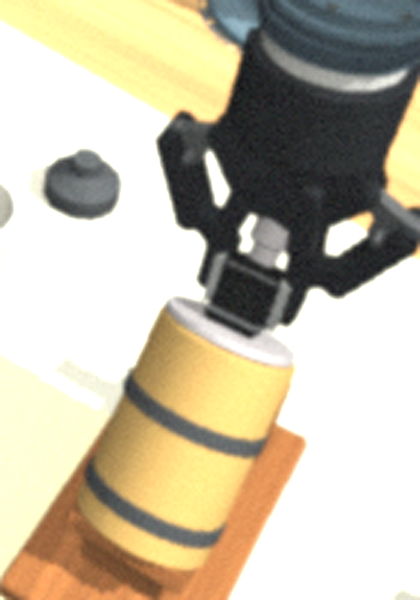

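Call:
{"method": "jog_arm", "body": {"rows": [[[0.8, 0.6, 0], 0, 255], [[0.8, 0.6, 0], 0, 255], [[0.6, 0.4, 0], 0, 255], [[0, 0, 0], 0, 255], [[0, 0, 0], 0, 255], [[0, 0, 0], 0, 255], [[0, 0, 0], 0, 255], [[0, 0, 0], 0, 255]], "force": 20}}

```text
t: 13.32
tool_pos: [519.5, 209.5, 153.7]
eef_rot: [1.066, 1.295, -1.069]
force: [-7.9, -0.9, 9.0]
grip_width: 0.319
```

```bash
python3 snap.py 8 scene top; 
python3 rel.py 8 "[539.5,213.5,150.5]"
```

```text
t 13.3167 tcp [519.5 209.5 153.7] psi -79.07 xaxis [-0.002 -0.001 -1.   ] F [-7.9 -0.9  9. ] g 0.319
scene [538.9 213.8 149.8  35.1] 254 0.24 h 0.7 e 0.6 m 1.0
top [540.5 214.3 152.4  34.8] 154 0.78 h 0.6 e -0.7 m -1.5
```

Call:
{"method": "jog_arm", "body": {"rows": [[[0, 0, 0], 0, 200], [[0, 0, 0], 0, 120], [[0, 0, 0], 0, 60], [[0, 0, 0], 0, 0], [[0, 0, 0], 0, 0], [[0, 0, 0], 0, 0], [[-10, 0, 0], 0, 0], [[-20, 0, 0], 0, 0]]}}

```text
t: 14.08
tool_pos: [518.3, 209.2, 180.0]
eef_rot: [1.065, 1.297, -1.072]
force: [0.4, -0.4, 0.1]
grip_width: 0.996
```

Call:
{"method": "jog_arm", "body": {"rows": [[[-25, 0, 0], 0, 0], [[-22, 0, 0], 0, 0], [[0, -18, 0], 0, 120], [[0, -18, 0], 0, 255], [[0, 0, 0], 0, 255], [[0, 0, 0], 0, 255], [[0, 0, 0], 0, 255], [[0, 0, 0], 0, 255]]}}

```text
t: 14.75
tool_pos: [485.3, 202.8, 229.1]
eef_rot: [1.068, 1.293, -1.068]
force: [0.0, 0.2, -0.4]
grip_width: 0.143
```

```bash
python3 snap.py 9 scene top; 
python3 rel.py 9 "[539.5,213.5,150.5]"; python3 -c "
from plan import *
print(to([483.7,203.1,216.8]).round(1))
from gfit import *
for cam in ('scene','top'):
  im,d,c=load(cam+'9');P=cloud(d,c).reshape(-1,3);n,e=axes(35,-169.1)
  C=np.array([540,214,150.4]);q=P-C;h=q@n;m=np.cross(e,n)
  k=(h>59)&(h<69)&(np.linalg.norm(q-h[:,None]*n,axis=1)<18);print(cam,k.sum(),np.median(h[k]),(q[k]@e).mean(),(q[k]@m).mean(), P[k].mean(0), np.histogram(h[k],10))
"
```

```text
t 14.75 tcp [485.3 202.8 229.1] psi -79.09 xaxis [ 0.  0. -1.] F [ 0.   0.2 -0.4] g 0.143
scene [539.  213.9 149.9  34.8] 254 0.2 h 0.7 e 0.5 m 0.8
top [539.9 213.5 151.7  35.2] 405 0.78 h 0.5 e -0.1 m -0.5
[12.1 -1.4 -0.6]
scene 85 63.501359442972905 -0.5935453313118046 -5.423803196671273 [508.62205172 208.56200996 205.3285574 ] (array([ 7,  8,  6,  8,  7,  6,  8,  7,  6, 22]), array([59.03484416, 59.77238842, 60.50993268, 61.24747694, 61.98502119,
       62.72256545, 63.46010971, 64.19765397, 64.93519823, 65.67274249,
       66.41028675]))
top 0 nan nan nan [nan nan nan] (array([0, 0, 0, 0, 0, 0, 0, 0, 0, 0]), array([0. , 0.1, 0.2, 0.3, 0.4, 0.5, 0.6, 0.7, 0.8, 0.9, 1. ]))
  return _methods._mean(a, axis=axis, dtype=dtype,
  ret = ret.dtype.type(ret / rcount)
<string>:8: RuntimeWarning: Mean of empty slice.
  ret = um.true_divide(
```

View pics/cs9.png

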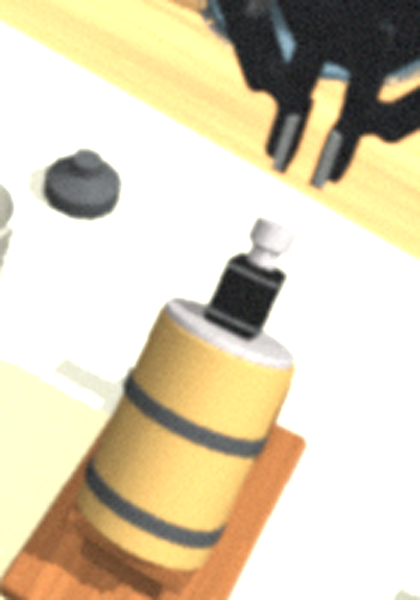

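Call:
{"method": "jog_arm", "body": {"rows": [[[6, -1.4, -0.6], 0, 255], [[6, 0, 0], 0, 255], [[3.3, 2.3, 0], 0, 255], [[3.3, 2.3, 0], 0, 255], [[3.3, 2.3, 0], 0, 255], [[0.8, 0.6, 0], 0, 255], [[0, 0, 0], 0, 255], [[0, 0, 0], 0, 255]], "force": 60}}

```text
t: 15.52
tool_pos: [490.7, 204.5, 206.3]
eef_rot: [1.068, 1.293, -1.068]
force: [-0.2, 0.6, -0.2]
grip_width: -0.002
```

```bash
python3 snap.py 10 scene; python3 - <<'E'
from h import *
a,_,_=load('scene10')
A=cv2.resize(a[180:280,400:500],None,fx=6,fy=6,interpolation=cv2.INTER_CUBIC)[:,:,::-1]
cv2.imwrite(f'pics/c10.png',cv2.convertScaleAbs(A,alpha=1.4,beta=15))
E
```

```text
t 15.5167 tcp [490.7 204.5 206.3] psi -79.08 xaxis [ 0.  0. -1.] F [-0.2  0.6 -0.2] g -0.002
```

View pics/c10.png

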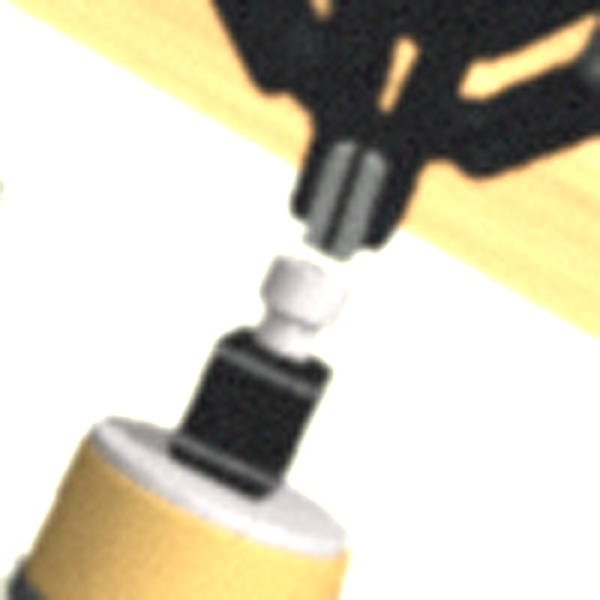

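```bash
python3 - <<'E'
from h import *
im,d,c=load('scene10')
P=cloud(d,c)
f=lambda p:[round((a-o)*6) for a,o in zip(proj(p,c),(400,180))]
T=np.array([490.7,204.5,206.3]);y=np.array([.982,.188,0])
print('tcp',f(T),'edge',f(T+11*y),'captop',f([502.9,206.8,204.5]))
for u,v in((300,272),(345,235),(350,200),(290,265),(310,262)):
    print(u,v,P[180+v//6,400+u//6].round(1))
E
```

```text
tcp [331, 235] edge [316, 259] captop [312, 266]
300 272 [510.4 206.8 208.3]
345 235 [501.7 210.8 218.4]
350 200 [500.  208.6 228.5]
290 265 [511.2 203.6 208.7]
310 262 [495.  201.8 198.6]
```

```bash
python3 - <<'E'
from h import *
im,d,c=load('scene10')
P=cloud(d,c)
T=np.array([490.7,204.5,206.3]);y=np.array([.982,.188,0]);z=np.array([.188,-.982,0])
f=lambda p:[round((a-o)*6) for a,o in zip(proj(p,c),(400,180))]
for h in (0,10,20,30,40): print(h,f(T+11*y+[0,0,h]), f(T+11*y-8*z+[0,0,h]),f(T+11*y+8*z+[0,0,h]))
q=(P-T).reshape(-1,3); L=np.c_[q@y,q@z,q[:,2]]
k=(abs(L[:,0])<25)&(abs(L[:,1])<30)&(L[:,2]>-8)&(L[:,2]<45)
for zz in range(-8,44,4):
    s=L[k&(L[:,2]>=zz)&(L[:,2]<zz+4)]
    if len(s): print(zz,len(s),'y',s[:,0].min().round(1),s[:,0].max().round(1),'z',s[:,1].min().round(1),s[:,1].max().round(1))
E
```

```text
0 [316, 259] [346, 271] [287, 246]
10 [326, 231] [356, 244] [296, 218]
20 [336, 203] [366, 216] [306, 190]
30 [346, 174] [377, 187] [315, 161]
40 [356, 145] [388, 158] [326, 132]
-8 35 y 3.7 24.9 z -10.7 10.6
-4 49 y 9.1 24.8 z -10.9 10.4
0 39 y 7.5 23.3 z -8.7 9.2
4 31 y 4.2 21.1 z -12.6 11.4
8 32 y -2.3 11.2 z -14.1 12.3
12 36 y -4.8 11.9 z -13.7 12.9
16 42 y -8.6 11.2 z -14.0 12.9
20 38 y -3.0 11.6 z -13.9 12.5
24 42 y -6.8 11.5 z -14.0 12.8
28 37 y 3.4 12.1 z -14.0 13.3
32 39 y 2.3 11.1 z -14.0 12.0
36 40 y -11.6 11.3 z -15.0 14.9
40 45 y -8.0 13.0 z -25.3 20.8
```

Call:
{"method": "jog_arm", "body": {"rows": [[[1.6, 1.15, 0], 0, 255], [[1.6, 1.15, 0], 0, 255], [[1.6, 1.15, 0], 0, 255], [[0, 0, 0], 0, 255], [[0, 0, 0], 0, 255], [[0, 0, 0], 0, 255], [[0, 0, 0], 0, 255], [[0, 0, 0], 0, 255]]}}

```text
t: 16.23
tool_pos: [494.1, 205.2, 201.8]
eef_rot: [1.068, 1.293, -1.067]
force: [-1.6, -1.2, 3.1]
grip_width: -0.0
```

```bash
python3 snap.py 11 scene; python3 - <<'E'
from h import *
a,_,_=load('scene11')
A=cv2.resize(a[180:280,400:500],None,fx=6,fy=6,interpolation=cv2.INTER_CUBIC)[:,:,::-1]
cv2.imwrite(f'pics/c11.png',cv2.convertScaleAbs(A,alpha=1.4,beta=15))
E
```

```text
t 16.2333 tcp [494.1 205.2 201.8] psi -79.08 xaxis [ 0.  0. -1.] F [-1.6 -1.2  3.1] g -0.0
```

View pics/c11.png

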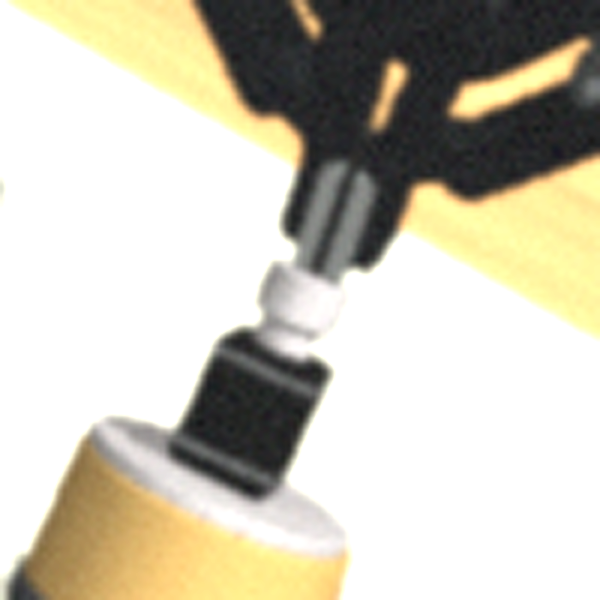

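Call:
{"method": "jog_arm", "body": {"rows": [[[2.46, 1.72, 0], 0, 255], [[2.46, 1.72, 0], 0, 255], [[2.46, 1.72, 0], 0, 255], [[2.46, 1.72, 0], 0, 255], [[0, 0, 0], 0, 255], [[0, 0, 0], 0, 255], [[0, 0, 0], 0, 255], [[0, 0, 0], 0, 255]]}}

```text
t: 16.95
tool_pos: [499.2, 206.3, 194.7]
eef_rot: [1.064, 1.297, -1.071]
force: [-18.4, -4.6, 24.3]
grip_width: -0.003
```

```bash
python3 snap.py 12 scene; python3 - <<'E'
from h import *
from plan import *
s,_,_=st(); d=s['tool_pos']-np.array([494.1,205.2,201.8]);print(d@np.array([-.563,-.1085,.819]),d)
a,_,_=load('scene12')
A=cv2.resize(a[180:280,400:500],None,fx=6,fy=6,interpolation=cv2.INTER_CUBIC)[:,:,::-1]
cv2.imwrite(f'pics/c12.png',cv2.convertScaleAbs(A,alpha=1.4,beta=15))
E
```

```text
t 16.95 tcp [499.2 206.3 194.7] psi -79.04 xaxis [-0.005 -0.002 -1.   ] F [-18.4  -4.6  24.3] g -0.003
-8.804394439065701 [ 5.13142406  1.2129527  -7.06202359]
```

View pics/c12.png

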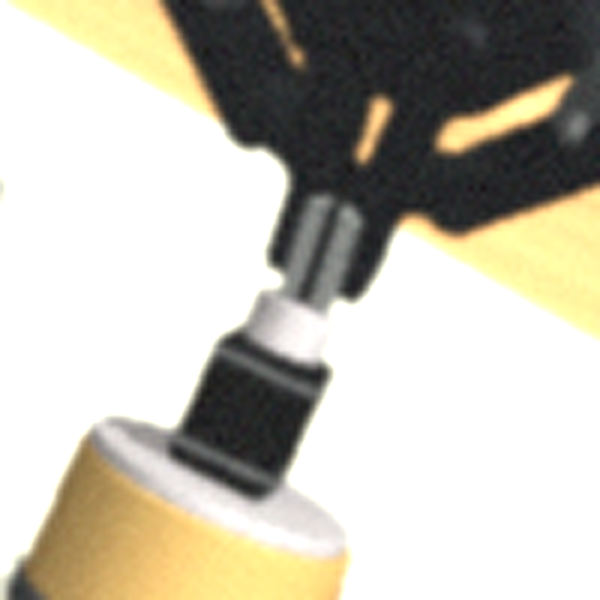

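Call:
{"method": "jog_arm", "body": {"rows": [[[0, 0, 0], 0, 255], [[0, 0, 0], 0, 255], [[0, 0, 0], 0, 255], [[0, 0, 0], 0, 255], [[-2.46, -1.72, 0], 0, 255], [[-2.46, -1.72, 0], 0, 255], [[-2.46, -1.72, 0], 0, 255], [[-2.46, -1.72, 0], 0, 255]]}}

```text
t: 17.67
tool_pos: [494.1, 205.4, 201.8]
eef_rot: [1.068, 1.293, -1.067]
force: [-1.4, 0.8, 3.4]
grip_width: -0.003
```

Call:
{"method": "jog_arm", "body": {"rows": [[[-3.3, -2.3, 0], 0, 255], [[-6.6, -4.6, 0], 0, 255], [[-10, -3, 0], 0, 255], [[-5, 0, 0], 0, 0], [[0, 0, 0], 0, 0], [[0, 0, 0], 0, 0], [[0, 0, 0], 0, 0], [[0, 0, 0], 0, 0]]}}

```text
t: 18.33
tool_pos: [484.0, 203.2, 225.8]
eef_rot: [1.067, 1.294, -1.069]
force: [-0.0, -0.2, 0.7]
grip_width: 0.71
```

```bash
python3 snap.py 13 scene top;python3 rel.py 13 "[539.5,213.5,150.5]"; python3 -c "
from plan import *
print(to([519.2,209.5,225]).round(1))
"
```

```text
t 18.3333 tcp [484.  203.2 225.8] psi -79.09 xaxis [-0.001 -0.    -1.   ] F [-0.  -0.2  0.7] g 0.71
scene [537.  212.9 148.4  34.9] 237 0.29 h 0.7 e 1.1 m 3.5
top [537.5 212.4 150.1  35.1] 323 0.77 h 0.6 e 0.5 m 2.5
[ 0.9 35.7  0.5]
```

View pics/cs13.png

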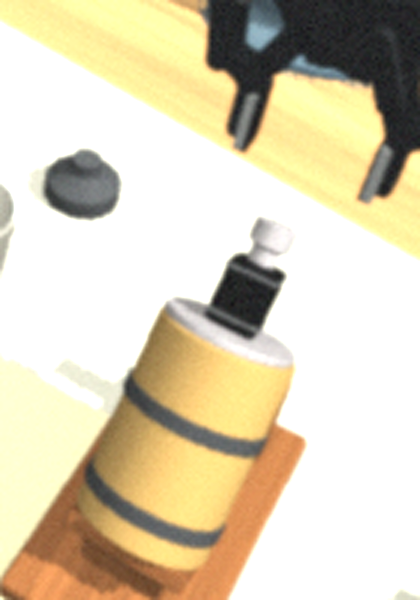

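Call:
{"method": "jog_arm", "body": {"rows": [[[0, 17, 0.5], 0, 0], [[0, 16.7, 0.5], 0, 0], [[15, 0, 0], 0, 0], [[20, 0, 0], 0, 0], [[20, 0, 0], 0, 0], [[13, 0, 0], 0, 0], [[5.5, 0, 0], 0, 0], [[0, 0, 0], 0, 0]]}}

```text
t: 19.1
tool_pos: [516.6, 208.5, 151.3]
eef_rot: [1.066, 1.295, -1.07]
force: [-0.3, 0.1, 0.3]
grip_width: 1.0
```

Call:
{"method": "jog_arm", "body": {"rows": [[[0, 0, 0], 0, 0], [[0, 0, 0], 0, 0], [[0, 0, 0], 0, 0], [[0, 0, 0], 0, 0], [[0, 0, 0], 0, 0], [[0, 0, 0], 0, 0], [[0, 0, 0], 0, 0], [[0, 0, 0], 0, 0]]}}

```text
t: 19.77
tool_pos: [517.6, 208.7, 153.0]
eef_rot: [1.068, 1.293, -1.068]
force: [0.4, -0.3, 0.0]
grip_width: 0.999
```

```bash
python3 snap.py 14 wrist; python3 -c "
from plan import *
print(to([517.3,208.6,152.3]).round(1))
"
```

```text
t 19.7667 tcp [517.6 208.7 153. ] psi -79.08 xaxis [ 0. -0. -1.] F [ 0.4 -0.3  0. ] g 0.999
[ 0.6 -0.3  0.1]
```

View pics/wrist14.png

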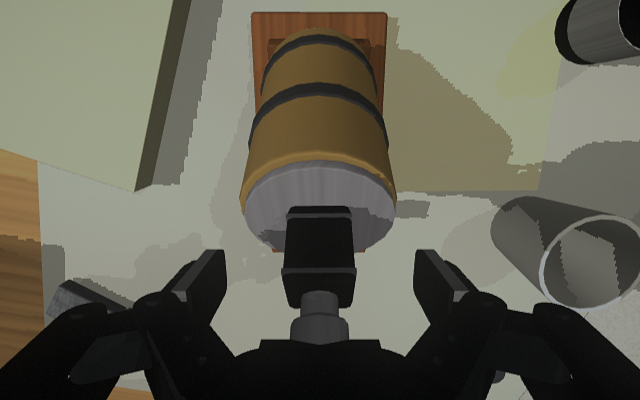

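Call:
{"method": "jog_arm", "body": {"rows": [[[0, 0, 0], 0, 120], [[0, 0, 0], 0, 170], [[0, 0, 0], 0, 255], [[0, 0, 0], 0, 255], [[0, 0, 0], 0, 255], [[0, 0, 0], 0, 255], [[0, 0, 0], 0, 255], [[0, 0, 0], 0, 255]], "force": 60}}

```text
t: 20.48
tool_pos: [517.6, 208.8, 153.2]
eef_rot: [1.068, 1.293, -1.067]
force: [-1.0, 0.9, 2.9]
grip_width: 0.323
```

Call:
{"method": "jog_arm", "body": {"rows": [[[-1.64, -1.15, 0], 0, 255], [[-4.1, -2.87, 0], 0, 255], [[-4.1, -2.87, 0], 0, 255], [[-4.1, -2.87, 0], 0, 255], [[-4.1, -2.87, 0], 0, 255], [[-4.1, -2.87, 0], 0, 255], [[-4.1, -2.87, 0], 0, 255], [[-4.1, -2.87, 0], 0, 255]]}}

```text
t: 21.15
tool_pos: [496.3, 204.5, 183.7]
eef_rot: [1.067, 1.293, -1.068]
force: [0.9, 0.1, -2.8]
grip_width: 0.322
```

Call:
{"method": "jog_arm", "body": {"rows": [[[-4.1, -2.87, 0], 0, 255], [[-8.2, -5.74, 0], 0, 255], [[-12.3, -8.6, 0], 0, 255], [[-12.3, -8.6, 0], 0, 255], [[-12.3, -8.6, 0], 0, 255], [[-10, -3, 0], 0, 255], [[0, 0, 0], 0, 255], [[0, 0, 0], 0, 255]]}}

```text
t: 21.82
tool_pos: [460.4, 197.6, 243.3]
eef_rot: [1.069, 1.292, -1.066]
force: [-0.1, 0.4, -3.5]
grip_width: 0.321
```

```bash
python3 snap.py 15 scene top; python3 - <<'E'
from gfit import *
from plan import *
s,_,_=st();T=s['tool_pos'];n,e=axes(35,-169.1)
O0=T+[20.5,4.4,-3]
for cam in('scene','top'):
    im,d,c=load(cam+'15');P=cloud(d,c).reshape(-1,3);P=P[~np.isnan(P[:,0])]
    x,k,md=fit(P,O0,35,-169.1);print(cam,x.round(1),(x[:3]-T).round(1),k,md)
    if cam=='scene':
        n,e=axes(x[3],-169.1);q=P-x[:3]+34*n
        L=np.c_[q@e,q@n,q@np.cross(e,n)];L=L[(abs(L[:,1])<7)&(abs(L[:,2])<12)&(abs(L[:,0])<34)]
        print(len(L),np.sort(L[:,0])[:4],np.sort(L[:,0])[-4:])
        u,v=proj(x[:3]-34*n,c);u,v=int(u),int(v)
        A=cv2.resize(im[v-40:v+40,u-50:u+50],None,fx=8,fy=8,interpolation=cv2.INTER_CUBIC)[:,:,::-1]
        A=cv2.convertScaleAbs(A,alpha=1.3,beta=10)
        for w in(-27,-22,22,27):
            a,b=proj(x[:3]-34*n+w*e,c);cv2.circle(A,(int((a-u+50)*8),int((b-v+40)*8)),3,(0,0,255),-1)
        cv2.imwrite('pics/c15.png',A)
E
```

```text
t 21.8167 tcp [460.4 197.6 243.3] psi -79.08 xaxis [ 0.002  0.    -1.   ] F [-0.1  0.4 -3.5] g 0.321
scene [480.2 201.9 238.6  33.9] [20.4  4.4 -3.1] 869 0.6673227317488498
286 [-27.37119556 -26.90937595 -26.80999112 -26.33989667] [24.08041457 24.83909335 24.84580855 25.42709874]
top [480.4 201.5 239.3  35.1] [20.7  4.  -2.4] 303 0.6317606204159985
```

View pics/c15.png

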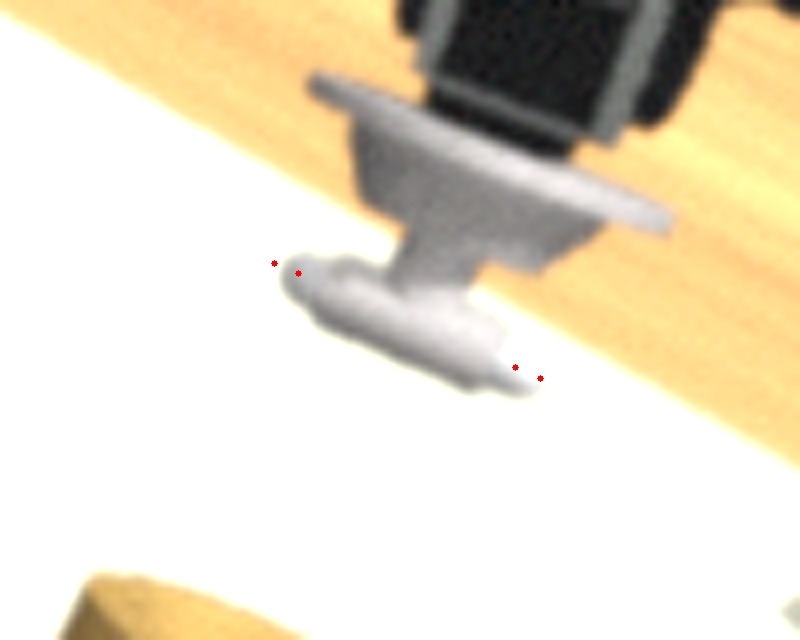

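```bash
python3 - <<'E'
from gfit import *
im,d,c=load('scene15')
x=np.array([480.2,201.9,238.6]);n,e=axes(34.3,-169.1)
g=im.astype(float).mean(2).astype(np.float32)
for off in (-4,-2,0,2):
  row=[]
  ws=np.arange(-36,37,1.0)
  for w in ws:
    a,b=proj(x-(34-off)*n+w*e,c)
    row.append(cv2.getRectSubPix(g,(1,1),(float(a),float(b)))[0,0])
  print(off,[int(r) for r in row[:18]],[int(r) for r in row[-18:]])
A=cv2.resize(im[120:220,380:500],None,fx=6,fy=6,interpolation=cv2.INTER_CUBIC)[:,:,::-1]
cv2.imwrite('pics/c16.png',A); print(proj(x-34*n,c), np.linalg.norm(np.array(proj(x-34*n+27*e,c))-proj(x-34*n-27*e,c)))
E
```

```text
-4 [213, 213, 213, 214, 215, 215, 213, 212, 209, 202, 190, 174, 159, 149, 140, 130, 126, 127] [119, 121, 124, 134, 145, 162, 182, 204, 211, 215, 216, 216, 215, 214, 215, 216, 216, 216]
-2 [213, 212, 213, 213, 213, 213, 212, 208, 201, 191, 178, 167, 160, 156, 151, 145, 142, 140] [123, 125, 120, 118, 118, 127, 141, 175, 200, 212, 215, 215, 216, 216, 217, 217, 217, 217]
0 [214, 214, 214, 212, 212, 212, 210, 207, 198, 193, 191, 193, 193, 192, 186, 181, 179, 176] [139, 138, 137, 134, 131, 125, 137, 157, 189, 208, 214, 216, 217, 218, 218, 218, 218, 218]
2 [215, 214, 214, 213, 213, 213, 213, 212, 209, 204, 206, 210, 213, 214, 210, 205, 203, 203] [144, 145, 146, 145, 141, 142, 146, 169, 191, 207, 214, 218, 217, 215, 215, 214, 214, 216]
(np.float64(453.62076786191494), np.float64(220.06686248089068)) 36.27778891122577
```

View pics/c16.png

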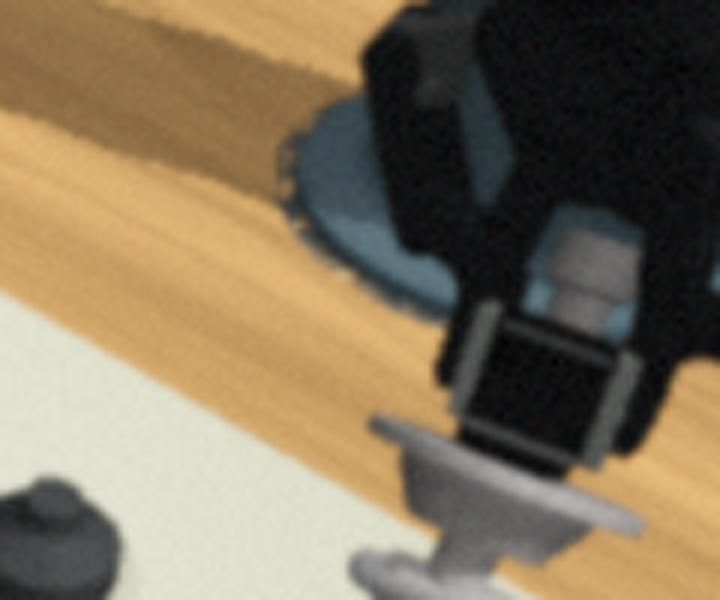

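Call:
{"method": "jog_arm", "body": {"rows": [[[0, 1.5, 18], 0, 255], [[0, 3, 34], 0, 255], [[0, 3.3, 36], 0, 255], [[0, 3.3, 36], 0, 255], [[0, 3.3, 36], 0, 255], [[0, 3.3, 36], 0, 255], [[0, 3.3, 36], 0, 255], [[0, 3.3, 36], 0, 255]]}}

```text
t: 22.58
tool_pos: [534.5, -62.8, 241.2]
eef_rot: [1.068, 1.295, -1.069]
force: [0.6, 0.3, -2.3]
grip_width: 0.316
```

Call:
{"method": "jog_arm", "body": {"rows": [[[0, 3.3, 36], 0, 255], [[0, 3.3, 36], 0, 255], [[0, 3.2, 36], 0, 255], [[0, 1.5, 20], 0, 255], [[0, 0, 0], 7, 255], [[0, 0, 0], 7.1, 255], [[0, 0, 0], 7.1, 255], [[0, 0, 0], 7, 255]]}}

```text
t: 23.25
tool_pos: [569.6, -184.7, 240.7]
eef_rot: [1.432, 1.05, -1.434]
force: [-0.1, -0.3, -2.8]
grip_width: 0.32
```

Call:
{"method": "jog_arm", "body": {"rows": [[[20, 0, 0], 0, 255], [[20, 0, 0], 0, 255], [[20, 0, 0], 0, 255], [[0, 0, 0], 0, 255], [[0, 0, 0], 0, 255], [[0, 0, 0], 0, 255], [[0, 0, 0], 0, 255], [[0, 0, 0], 0, 255]]}}

```text
t: 23.92
tool_pos: [570.8, -184.9, 184.1]
eef_rot: [1.428, 1.049, -1.426]
force: [0.2, -0.3, -1.5]
grip_width: 0.322
```

```bash
python3 snap.py 17 scene top wrist; cat > rrel.py <<'E'
from gfit import *
import sys
tag=sys.argv[1];tilt0=float(sys.argv[2]);off=np.array(eval(sys.argv[3]));yaw=-197.3
from plan import *
s,_,_=st();T=s['tool_pos'];u=np.array([.955,-.297,0]);v=np.array([.297,.955,0]);R0=np.array([579.5,-187.4,0])
O0=T+off[0]*u+[0,0,off[1]]
print('TCP rest',((T-R0)@u).round(1),((T-R0)@v).round(1),T[2].round(1))
for cam in('scene','top'):
    im,d,c=load(cam+tag);P=cloud(d,c).reshape(-1,3);P=P[~np.isnan(P[:,0])&(P[:,2]>88)]
    x,k,md=fit(P,O0,tilt0,yaw);D=x[:3]-R0;print(cam,'O rest',(D@u).round(1),(D@v).round(1),x[2].round(1),'tilt',x[3].round(1),k,md.round(2))
im,d,c=load('scene'+tag)
a,b=map(int,proj(O0,c))
A=cv2.resize(im[max(b-50,0):b+60,a-60:a+70],None,fx=5,fy=5,interpolation=cv2.INTER_CUBIC)[:,:,::-1]
cv2.imwrite(f'pics/cr{tag}.png',cv2.convertScaleAbs(A,alpha=1.3,beta=10))
E
python3 rrel.py 17 34.5 "[20.9,-2.8]"
```

```text
t 23.9167 tcp [ 570.8 -184.9  184.1] psi -107.28 xaxis [ 0.002 -0.001 -1.   ] F [ 0.2 -0.3 -1.5] g 0.322
TCP rest -9.6 -0.1 183.3
scene O rest 10.8 0.6 179.0 tilt 35.0 411 0.54
top O rest 11.3 -0.1 180.5 tilt 34.5 0 nan
  return _methods._mean(a, axis=axis, dtype=dtype,
  ret = ret.dtype.type(ret / rcount)
```

View pics/wrist17.png

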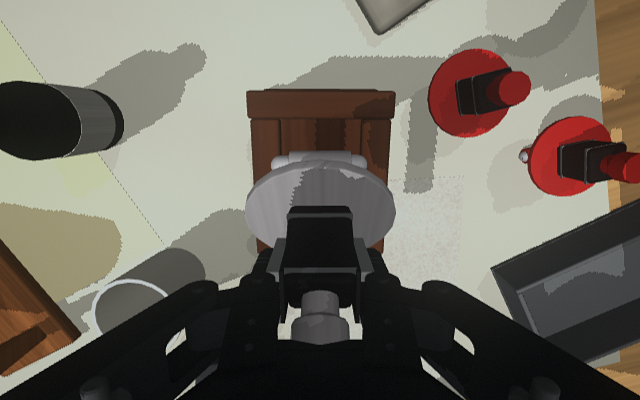

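View pics/cr17.png

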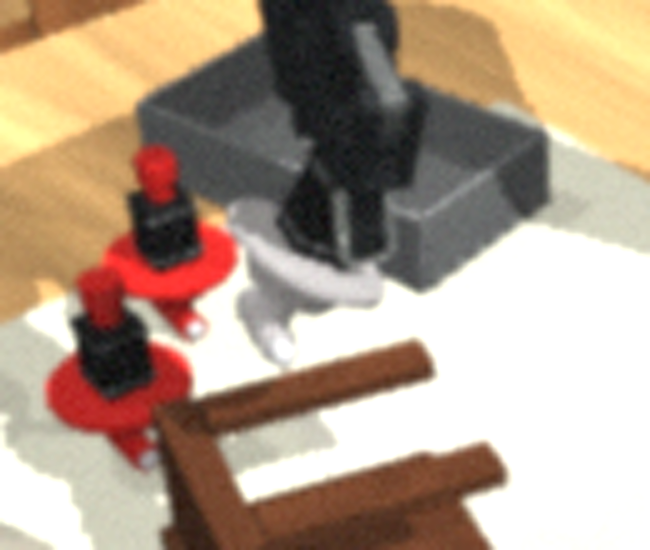

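Call:
{"method": "jog_arm", "body": {"rows": [[[15, 0, 0], 0, 255], [[20, 0, 0], 0, 255], [[18, 0, 0], 0, 255], [[12, 0, 0], 0, 255], [[6, 0, 0], 0, 255], [[1, 0, 0], 0, 255], [[0, 0, 0], 0, 255], [[0, 0, 0], 0, 255]]}}

```text
t: 24.73
tool_pos: [570.8, -184.9, 111.7]
eef_rot: [1.428, 1.049, -1.427]
force: [0.8, -0.2, -2.2]
grip_width: 0.318
```

```bash
python3 snap.py 18 scene wrist; python3 rrel.py 18 34.5 "[20.9,-2.8]" 2>&1 | head -2
```

```text
t 24.7333 tcp [ 570.8 -184.9  111.7] psi -107.28 xaxis [ 0.002 -0.001 -1.   ] F [ 0.8 -0.2 -2.2] g 0.318
TCP rest -9.1 -0.2 111.8
scene O rest 11.7 0.1 107.5 tilt 35.3 265 0.55
```

View pics/wrist18.png

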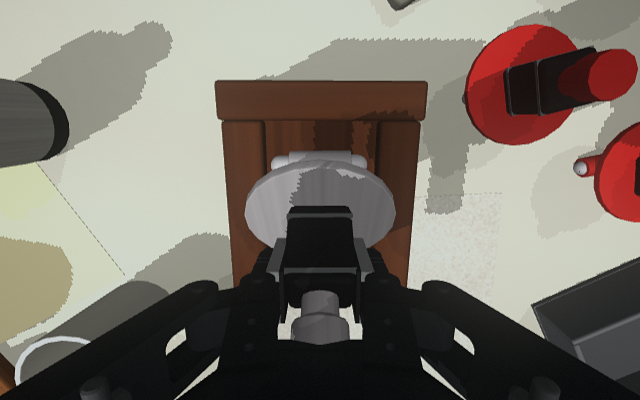

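Call:
{"method": "jog_arm", "body": {"rows": [[[0, 4, 1.2], 0, 255], [[0, 6, 0], 0, 255], [[0, 4, 0], 0, 255], [[0, 2, 0], 0, 255], [[-1.6, 2.5, 0], 0, 255], [[-1.6, 2.5, 0], 0, 255], [[-2.7, 5.3, 0], 0, 255], [[-2.3, 5.4, 0], 0, 255]], "force": 25}}

```text
t: 25.5
tool_pos: [595.2, -193.5, 116.9]
eef_rot: [1.422, 1.065, -1.438]
force: [-16.3, 3.8, 6.5]
grip_width: 0.317
```

Call:
{"method": "jog_arm", "body": {"rows": [[[-1.8, 5.7, 0], 0, 255], [[-1.3, 5.8, 0], 0, 255], [[-0.7, 5.9, 0], 0, 255], [[-0.3, 5.9, 0], 0, 255], [[0, 0, 0], 0, 255], [[0, 0, 0], 0, 255], [[0, 0, 0], 0, 255], [[0, 0, 0], 0, 255]]}}

```text
t: 26.17
tool_pos: [620.0, -201.0, 122.3]
eef_rot: [1.426, 1.058, -1.432]
force: [-8.1, 2.6, 1.7]
grip_width: 0.322
```

```bash
python3 snap.py 19 scene top; python3 rrel.py 19 2 "[0,-10]" 
```

```text
t 26.1667 tcp [ 620.  -201.   122.3] psi -107.26 xaxis [-0.007  0.003 -1.   ] F [-8.1  2.6  1.7] g 0.322
TCP rest 42.7 -0.9 122.4
scene O rest 42.8 -0.9 112.6 tilt 5.8 299 0.59
top O rest 42.7 -0.9 112.4 tilt 2.0 0 nan
  return _methods._mean(a, axis=axis, dtype=dtype,
  ret = ret.dtype.type(ret / rcount)
```

View pics/cr19.png

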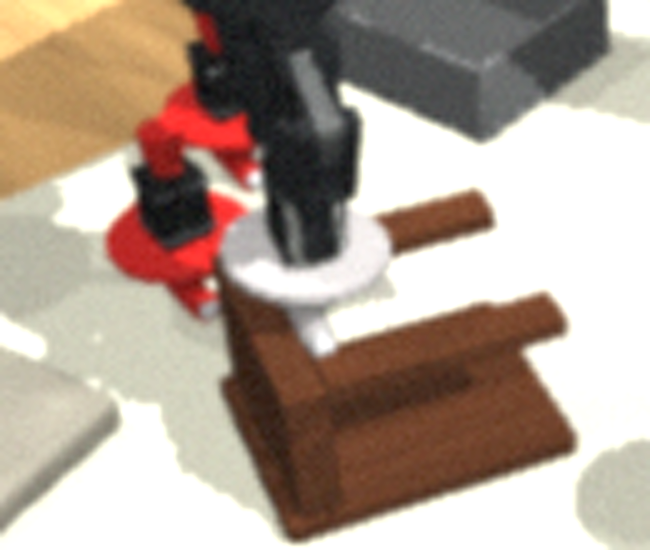

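Call:
{"method": "jog_arm", "body": {"rows": [[[0, 3, 0], 0, 255], [[0, 3, 0], 0, 255], [[0, 0, 0], 0, 255], [[0, -8, 0], 0, 255], [[0, -15, 0], 0, 255], [[0, -15, 0], 0, 255], [[0, -10, 0], 0, 255], [[0, 0, 0], 0, 255]], "force": 25}}

```text
t: 26.93
tool_pos: [580.7, -188.8, 122.5]
eef_rot: [1.428, 1.052, -1.428]
force: [-0.6, 0.4, -2.7]
grip_width: 0.317
```

Call:
{"method": "jog_arm", "body": {"rows": [[[6, 0, 0], 0, 255], [[8, 0, 0], 0, 255], [[6, 0, 0], 0, 255], [[0, 0, 0], 0, 255], [[0, 0, 0], 0, 255], [[0, 0, 0], 0, 255], [[0, 0, 0], 0, 255], [[0, 0, 0], 0, 255]]}}

```text
t: 27.6
tool_pos: [582.3, -189.7, 103.1]
eef_rot: [1.428, 1.05, -1.427]
force: [-0.2, -0.1, -2.3]
grip_width: 0.317
```

```bash
python3 snap.py 20 scene wrist; python3 rrel.py 20 2 "[0,-10]" 2>&1|head -2
```

```text
t 27.6 tcp [ 582.3 -189.7  103.1] psi -107.28 xaxis [ 0.001 -0.    -1.   ] F [-0.2 -0.1 -2.3] g 0.317
TCP rest 3.2 -1.3 103.1
scene O rest 0.7 -1.5 93.5 tilt 2.5 268 0.55
```

View pics/wrist20.png

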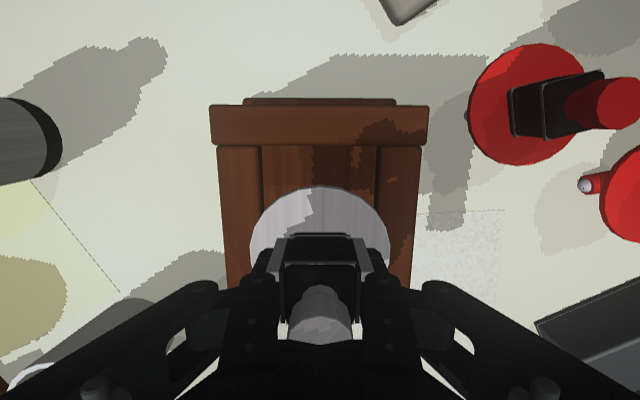

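View pics/scene20.png

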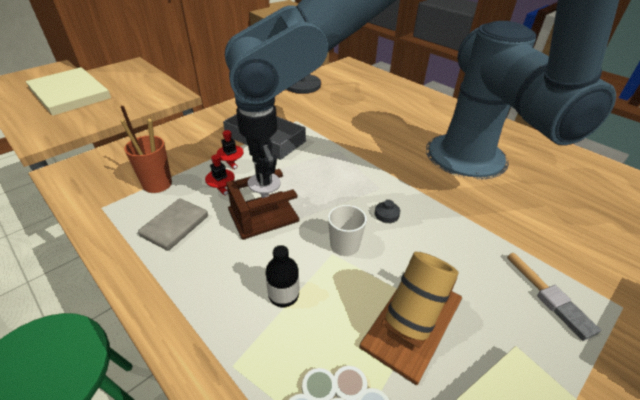

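Call:
{"method": "jog_arm", "body": {"rows": [[[3, 0, 0], 0, 255], [[3, 0, 0], 0, 255], [[2, 0, 0], 0, 255], [[1, 0, 0], 0, 255], [[0.7, 0, 0], 0, 255], [[0, 0, 0], 0, 255], [[0, 0, 0], 0, 255], [[0, 0, 0], 0, 255]], "force": 20}}

```text
t: 28.37
tool_pos: [582.0, -189.4, 93.7]
eef_rot: [1.428, 1.052, -1.428]
force: [-4.6, 1.4, 6.1]
grip_width: 0.317
```

Call:
{"method": "jog_arm", "body": {"rows": [[[0, 0, 0], 0, 200], [[0, 0, 0], 0, 120], [[0, 0, 0], 0, 60], [[0, 0, 0], 0, 0], [[0, 0, 0], 0, 0], [[0, 0, 0], 0, 0], [[0, 0, 0], 0, 0], [[0, 0, 0], 0, 0]]}}

```text
t: 29.03
tool_pos: [582.0, -189.5, 93.0]
eef_rot: [1.428, 1.051, -1.428]
force: [0.1, -0.9, -0.5]
grip_width: 1.001
```

Call:
{"method": "jog_arm", "body": {"rows": [[[-15, 0, 0], 0, 0], [[-25, 0, 0], 0, 0], [[-30, 0, 0], 0, 0], [[-30, 0, 0], 0, 0], [[-20, -20, 0], 0, 0], [[0, -30, 0], 0, 0], [[0, 0, 0], 0, 0], [[0, 0, 0], 0, 0]]}}

```text
t: 29.7
tool_pos: [533.5, -174.3, 213.0]
eef_rot: [1.428, 1.051, -1.428]
force: [0.0, -1.0, 0.0]
grip_width: 0.997
```

```bash
python3 snap.py 21 scene top wrist; python3 - <<'E'
from gfit import *
u=np.array([.955,-.297,0]);v=np.array([.297,.955,0]);R0=np.array([579.5,-187.4,0])
for cam in('scene','top','wrist'):
    im,d,c=load(cam+'21');P=cloud(d,c).reshape(-1,3);Q=P[(np.linalg.norm(P[:,:2]-[580,-188.5],axis=1)<45)]
    fl=Q[(Q[:,2]>88.2)&(Q[:,2]<94)]; cp=Q[(Q[:,2]>145)&(Q[:,2]<157)]
    if len(fl)<30: continue
    cen=fl.mean(0);nn=np.linalg.svd(fl-cen)[2][2]
    print(cam,'flange z',cen[2].round(1),'tilt',np.degrees(np.arccos(abs(nn[2]))).round(1),cv2.minEnclosingCircle(fl[:,:2].astype(np.float32)),'cap z',np.median(cp[:,2]) if len(cp) else None, cp.mean(0).round(1) if len(cp) else '')
    for nm,x0,x1,y0,y1,z0 in (('water',470,600,-60,60,70),('ink',620,760,-60,60,20),('pw',320,430,-50,60,20)):
        b=P[(P[:,0]>x0)&(P[:,0]<x1)&(P[:,1]>y0)&(P[:,1]<y1)&(P[:,2]>z0)&(P[:,2]<140)]
        if len(b): print(' ',nm,len(b),b.min(0).round(0),b.max(0).round(0))
im,d,c=load('scene21')
A=cv2.resize(im[130:250,190:340],None,fx=5,fy=5,interpolation=cv2.INTER_CUBIC)[:,:,::-1]
cv2.imwrite('pics/c21.png',cv2.convertScaleAbs(A,alpha=1.3,beta=10))
E
```

```text
t 29.7 tcp [ 533.5 -174.3  213. ] psi -107.29 xaxis [ 0. -0. -1.] F [ 0. -1.  0.] g 0.997
scene flange z 89.3 tilt 0.2 ((581.3161010742188, -187.4756622314453), 36.2010498046875) cap z 149.49138389030398 [ 581.3 -186.8  149.2]
  water 477 [477. -35.  70.] [556.  43.  86.]
  ink 1483 [670. -13.  20.] [727.  44. 131.]
  pw 245 [349. -20.  20.] [398.  30.  41.]
wrist flange z 89.9 tilt 0.0 ((580.6373901367188, -188.7588653564453), 35.84672164916992) cap z 150.81502548113122 [ 580.8 -188.8  150.8]
  water 1956 [483. -37.  70.] [556.  43.  87.]
  ink 7647 [666. -19.  20.] [725.  35. 131.]
  pw 560 [347. -23.  20.] [399.  10.  36.]
```

View pics/c21.png

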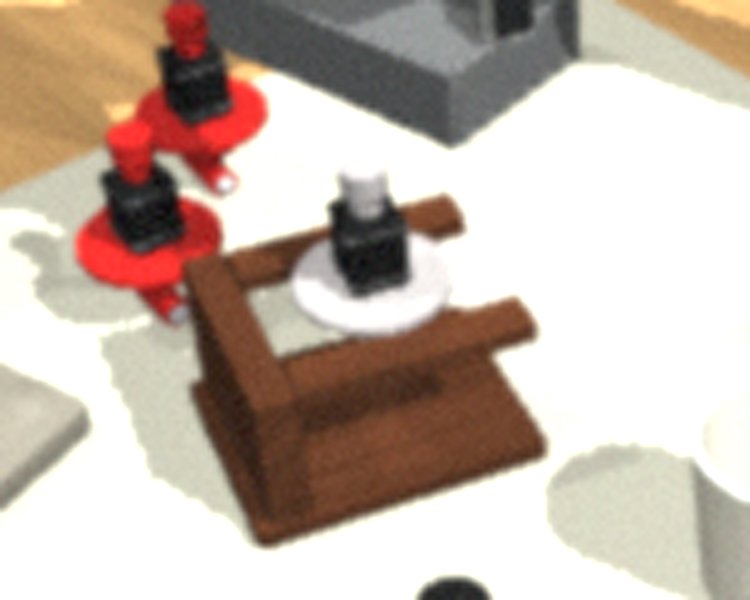

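View pics/wrist21.png

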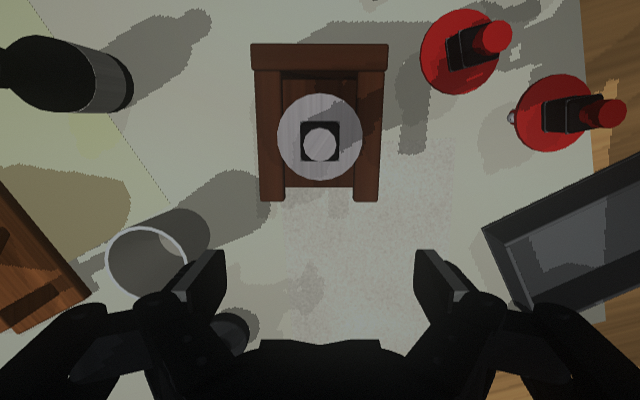

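The gauge hangs level with its flange on both prongs and the cap up. The bystanders haven't moved and the gripper is clear, so I'm handing in.

```bash
python3 -c "
from cell import *
print(job_done())"
```

```text
the job is handed in; nothing more can be done
None
```

I measured the pot and hung the gauge back in the fork rest, then handed the job in at about 30 s of the 66 s allowed. The system gave no verdict.

**What I did**
- The tool can only turn about its own pointing axis. So I gripped the handle on its y faces and tilted the gauge 35° in the grip by pushing its cross tube against the rest's back post.
- I slid it into the pot along the bore and let go. I then pressed the cap with the closed fingertips (about 31 N, roughly 10 mm of travel, held over half a second) and let it up.
- I regripped, drew it out along the bore, brought it upright against the same post, set it on the prongs and released it.

**What the checks showed**
- **In the pot:** the flange sat within about 0.7 mm of the rim, within 1° of the bore. After the press the gauge had slid 2–3 mm down the slope, which is still inside the 8 mm limit.
- **Plungers after drawing out:** my readings gave about 52–55 mm tip to tip (52.8 from depth, 52.2 and 54.7 from image profiles). The bore is 54 mm, but the low end is near the 52 mm limit.
- **Back in the rest:**
  - The flange was level (0.2° or less), with its top at 89–90 mm and the cap up at about 150 mm.
  - It sat about 1–2 mm from the rest's origin.
  - The water pot, ink bottle and paperweight had not moved, and the gripper was clear.

**Not confirmed:** I could not see the plungers again once the gauge was hanging. Their final width relies on the earlier reading; nothing but the tube's side should have touched the post.

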